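Put the cooking things back on their own coasters

ROBOT

A 6-joint arm with a two-finger parallel gripper is mounted at the origin on a cart in front of the work surface, level with it; the furniture and walls round the work are solid. World frame = base frame: x ahead of the robot, y to its left, z up, the work surface at z = 0. Lengths are in mm, angles in degrees, forces in N, time in s.
With the tool pointing down it reaches from about 300 to 850 mm from the base axis. Payload 4.2 kg.
Tool frame: the origin (TCP) lies midway between the tips of the shut fingers; the grasp point (between the pads) lies 19 mm behind it; z points along the fingers, x is the direction in which the jaws open and shut, and the axes are right-handed (so a half turn about z gives the same grasp; the last joint's range is limited). The gripper opens to 91 mm and grips with 3 to 60 N. Pads are 32 mm wide; open, the fingers measure 118 mm over their backs; the gripper's body (76 mm by 178 mm) begins 60 mm behind the grasp point.
Start: joints at [-77.12, 18.312, 89.639, -0, 72.044, -1.146], TCP at [139.361, -557.873, 213.976] pointing down, gripper open.
Joint ranges: [-177.97, 177.97], [-48.28, 115.42], [12.27, 149.76], [-77.06, 257.06], [2.81, 150.46], [-146.56, 146.56]. Speed limits (degrees/s): [147.25, 147.25, 180, 180, 180, 180].

INTERFACE

Orientations are given as [roll, pitch, yaw] about the fixed x, y, z axes, in that order (R = Rz(yaw) Ry(pitch) Rx(roll)).
In Python, from workcell import env gives the robot as it stands. The module is installed in compiled form; this text tells all that it offers.
- The arm moves only by the tool drive_tool, never from a script. Its argument "series" is a list of rows, each a list of 3 entries, a list of its own where there are three numbers: the closure, from 0 (fully open) to 1 (shut), then the shift along the tool's x, y, z in mm, then the turn, a rotation vector about the tool's x, y, z in rad. In form: [[gripper, [dx, dy, dz], [rx, ry, rz]], ...]. A call has exactly 5 rows; each row is the pose to reach, as a shift and turn from the pose commanded when the call began, along the tool's axes at that moment; what a row does not reach only later rows make up. A row lasts 1/10 s, in which the tool goes at most 50 mm and 8.59 degrees, less where a joint would pass 70% of its speed; a pose out of reach is approached as far as the arm can. A call with a gripper value outside its range is refused whole. The fingers move at their own pace and stop on an object; "squeeze" is the grip in N (left out, the last holds). Time passes only in rows, so rows that repeat a pose let the fingers close, or fill a call up. It gives the time, the measured TCP pose, the force and the opening at its end, in the units of the state.
- env.state(): the state, without advancing time (a new reading comes with each control period).
- env.grab_frame(name): name is "scene" or "top" or "wrist"; returns a dict with "image" (384x512x3 uint8, red, green, blue), "K" (3x3 intrinsics, pixels), "origin" and "orientation" of the camera in the world. Camera axes: x right, y down, z forward; pixel columns grow to the right and rows downward; lengths in mm; the calibration is good to about 2 mm. A picture is of the moment at which its call begins. There is no depth.
- env.job_done(): hands the job in, once; it reports no verdict.
The state is a dict: "time_s": time; "qpos": joint angles; "qvel": joint speeds; "effort": joint torques, N m; "ee_pos": TCP position; "ee_rot": TCP orientation; "force": force on the tool from outside, world axes, zero at the start; "torque": the same for the moment, N m; "gripper_width": finger opening in mm.
Only numpy, scipy, OpenCV 4.12 (cv2) and the standard library are available. Lean on these libraries where they do the work, as an engineer would, in place of code of your own. Each camera call takes 0.05 s, during which the arm holds its last target.

TASK

The four things on the coloured coasters were put back wrongly. Set each upright in the middle of its own coaster - the garlic on the red one, the steel shaker on the blue one, the black jar on the yellow one and the wooden egg cup on the green one - parking things on the spare cork coaster where you need room. Don't tip anything over, and don't knock into the cream mug standing among them.

Things in the scene. Friction and masses are not known exactly. Their poses are not given: they have to be found in the camera images.
- shaker: small steel shaker, a plain cylinder 37 mm across and 64 mm tall with holes in its domed top; grip it anywhere on its sides. Origin: centre of its underside; its z axis points up along its axis of symmetry.
- black_jar: small squat black jar with a black screw lid (fixed), a cylinder 58 mm across and 50 mm tall; grip it across its sides. Origin: centre of its underside; its z axis points up along its axis of symmetry.
- red_coaster: red round coaster, a flat disc 84 mm across and 6 mm thick, fixed to the worktop. Origin: centre of its underside (top face at z +6 mm); z up
- blue_coaster: blue round coaster, a flat disc 84 mm across and 6 mm thick, fixed to the worktop. Origin: centre of its underside (top face at z +6 mm); z up
- yellow_coaster: yellow round coaster, a flat disc 84 mm across and 6 mm thick, fixed to the worktop. Origin: centre of its underside (top face at z +6 mm); z up
- green_coaster: green round coaster, a flat disc 84 mm across and 6 mm thick, fixed to the worktop. Origin: centre of its underside (top face at z +6 mm); z up
- cork_coaster: plain light-brown cork round coaster, a flat disc 84 mm across and 6 mm thick, fixed to the worktop. Origin: centre of its underside (top face at z +6 mm); z up. Empty at the start
- garlic: whole bulb of garlic, whitish pink, 60 mm across and 59 mm tall with a pointed stem, standing on its flat root end; round from above, widest 20 to 28 mm up: grip it there. Origin: centre of its underside; its z axis points up along its axis of symmetry.
- egg_cup: turned egg cup of light wood, 47 mm across and 58 mm tall (the one standing on a coaster); for gripping it is a plain cylinder 46 to 47 mm across from 10 mm up to the rim (the narrowing below the rim is filled in). Origin: centre of its underside; its z axis points up along its axis of symmetry.
- mug: cream mug standing upside down, not to be moved; 51 mm tall, body 63 mm across, its axis 13 mm from the origin towards +y; handle towards -y, reaching 44 mm from the origin. Origin: centre of its 63 x 88 mm footprint, on the worktop; z up.
Not all that is in view belongs to the job. There is more than one size of the shaker; the job needs the larger.

How it is judged:
By the outcome, as a careful person would: the job done as asked, in the order asked, and still so for the second after the job is handed in, with the robot touching nothing.
It also fails if it takes over 120 s, if anything falls off the work surface, if the arm or the gripper's body presses on something with over 40 N, if the wrist force passes 120 N, or if a joint passes its speed limit or range.

## Working session

There is one attempt and no reset: what is moved stays moved. The work goes in short steps, Python scripts to look and compute and a tool call to move; the robot and the scene stay as the last step left them, time stands still between calls to the robot, and variables do not carry over. Pictures are saved under pics/ and viewed, and the job is handed in when it is done.

Besides the shell and the picture viewer there is one more tool, called after ">>>" as name(argument=value, ...), one argument or row to a line, values as JSON. drive_tool: Moves the arm, as the interface text tells. Its arguments: {"type":"object","properties":{"series":{"type":"array","items":{"type":"array"}},"squeeze":{"type":"number"}},"required":["series"]}

```bash
mkdir -p pics
cat > h.py <<'E'
import numpy as np, cv2
from workcell import env
from scipy.spatial.transform import Rotation as R
def grab(n,fn=None,crop=None,scale=1):
    f=env.grab_frame(n); im=f["image"]
    if fn:
        a=im
        if crop: x0,y0,x1,y1=crop; a=im[y0:y1,x0:x1]
        a=cv2.resize(a,None,fx=scale,fy=scale,interpolation=cv2.INTER_CUBIC)
        cv2.imwrite("pics/"+fn,a[:,:,::-1])
    return f
def rot(f):
    o=np.array(f["orientation"],float)
    return o if o.shape==(3,3) else R.from_euler('xyz',o,degrees=True).as_matrix()
def px2w(f,u,v,z):
    d=rot(f)@np.linalg.inv(f["K"])@np.array([u,v,1.]); o=np.array(f["origin"])
    return o+d*(z-o[2])/d[2]
def w2px(f,p):
    c=rot(f).T@(np.array(p,float)-f["origin"]); q=f["K"]@c; return q[:2]/q[2]
E
python3 - <<'E'
from h import *
for n in("scene","top","wrist"):
    f=grab(n,n+"0.png",scale=1.5); print(n,np.round(f["K"],1).tolist(),f["origin"],f["orientation"])
print(env.state())
E
```

```text
scene [[352.0, 0.0, 259.0], [0.0, 352.0, 192.4], [0.0, 0.0, 1.0]] [-213.45748908  464.06588278  678.21835519] [-127.39038595   -0.6902038  -119.90222954]
top [[423.5, 0.0, 256.7], [0.0, 423.5, 193.6], [0.0, 0.0, 1.0]] [ 299.69687103   59.81691106 1046.55860856] [-1.68022715e+02 -3.01913312e-02 -9.42357279e+01]
wrist [[300.9, 0.0, 257.3], [0.0, 300.9, 192.8], [0.0, 0.0, 1.0]] [ 203.01126621 -541.07733545  384.20467342] [ 1.66314616e+02  7.06067807e-02 -7.60003215e+01]
{'time_s': 0.15, 'qpos': array([-7.71195975e+01,  1.83440815e+01,  8.96894155e+01, -2.48419378e-03,
        7.20439331e+01, -1.14628941e+00]), 'qvel': array([ 0.06862993, -0.08384115, -0.20437268, -0.04376606,  0.01952666,
        0.02242937]), 'effort': array([ 1.04771792e-03, -4.12773335e+01, -2.32155973e+01,  7.27023510e-02,
        4.33869346e-02, -1.05181241e-04]), 'ee_pos': array([ 139.26573479, -557.49662554,  213.31118153]), 'ee_rot': array([ 1.79999187e+02,  7.74619166e-02, -7.59725412e+01]), 'force': array([ 0.79259606,  0.66998952, -0.53343412]), 'torque': array([ 0.00709486, -0.00499567,  0.02296531]), 'gripper_width': 90.927018451315}
```

View pics/scene0.png

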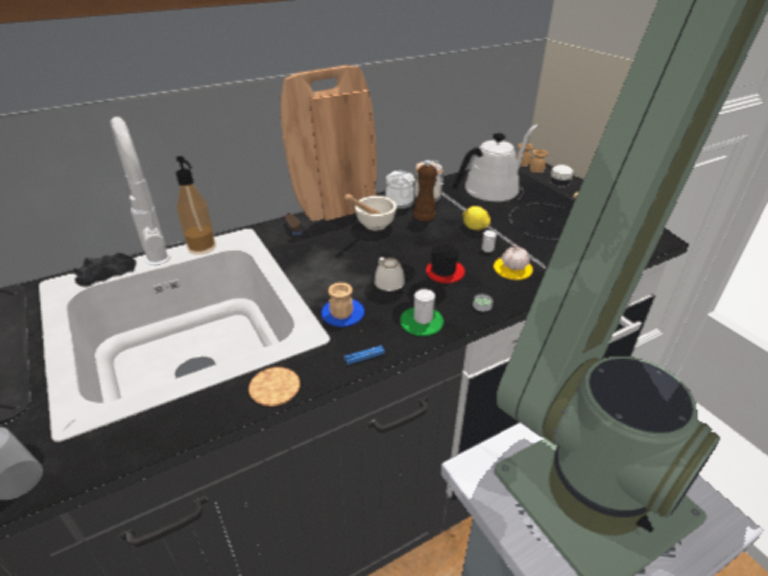

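View pics/top0.png

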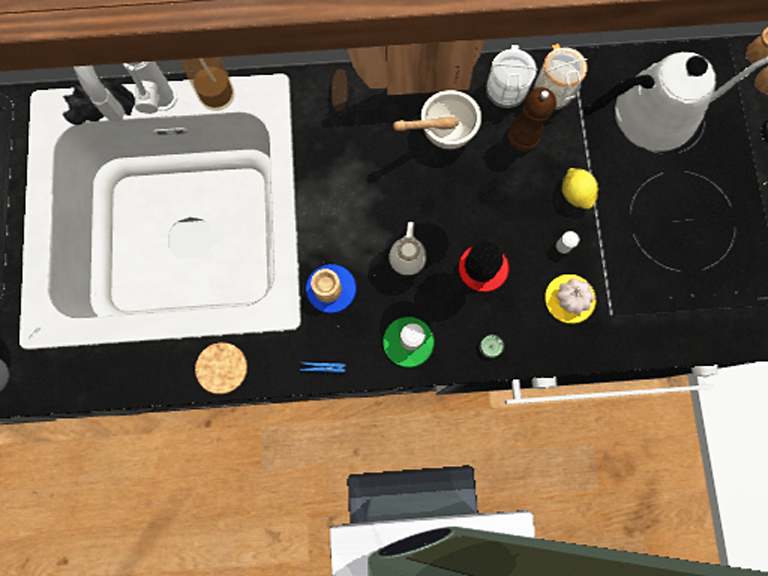

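View pics/wrist0.png

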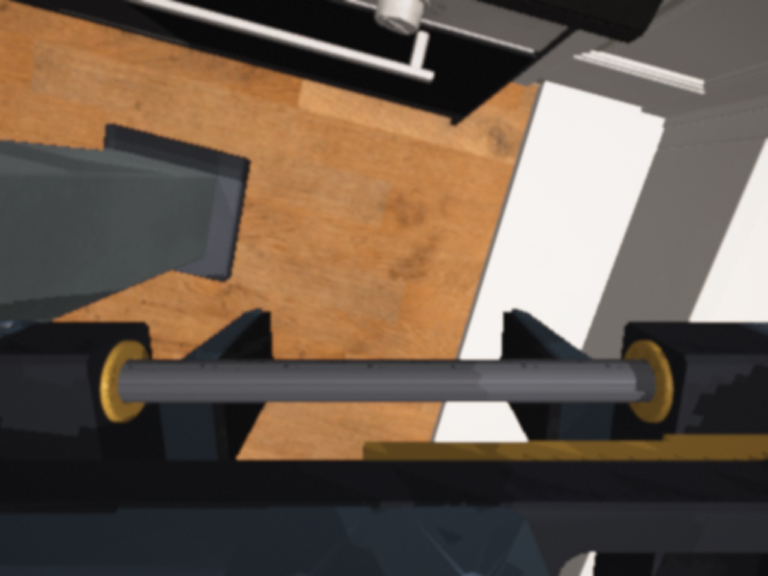

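Top view (768x576 picture): egg cup at (325,284) on blue, shaker at (412,337) on green, jar at (486,262) on red, garlic at (575,295) on yellow, cork empty at (220,368). The mug is at (407,250), handle up. Possible mix-ups:
- shaker: the small shaker at (568,242), the pepper mill at (532,118)
- jar: the kettle knob
- garlic: the lemon at (580,188)
- egg cup: the mortar at (450,120), the wooden items at far right

Next I check a crop and measure.

Run:
```python
from h import *
f=grab("top","top1.png",(195,130,425,260),3.4)
g=grab("scene","scene1.png",(200,120,400,270),4)
def seg(im,lo,hi):
    hsv=cv2.cvtColor(im,cv2.COLOR_RGB2HSV); return cv2.inRange(hsv,np.array(lo),np.array(hi))
cols={"red":((0,180,60),(6,255,255)),"blue":((108,160,60),(125,255,255)),"yellow":((23,180,90),(32,255,255)),"green":((55,150,50),(75,255,255)),"cork":((8,60,120),(24,200,255))}
for n,(lo,hi) in cols.items():
  for nm,fr in(("top",f),("scene",g)):
    m=seg(fr["image"],lo,hi)
    if n=="cork":
        mm=np.zeros_like(m)
        if nm=="top": mm[215:270,115:175]=255
        else: mm[235:275,155:210]=255
        m&=mm
    k,l,s,c=cv2.connectedComponentsWithStats(m)
    # union of significant comps near biggest
    i=1+np.argmax(s[1:,4]); 
    pts=np.concatenate([x for x in cv2.findContours((l==i).astype(np.uint8),cv2.RETR_EXTERNAL,cv2.CHAIN_APPROX_NONE)[0]])[:,0]
    W=np.array([px2w(fr,u,v,6)[:2] for u,v in pts]).astype(np.float32)
    # keep outline points: fit circle of r 42 robustly
    from scipy.optimize import least_squares
    r=least_squares(lambda p:np.hypot(*(W-p).T)-41.5,W.mean(0),loss='soft_l1',f_scale=1.)
    print(n,nm,s[i,4],r.x.round(1), np.abs(r.fun).mean().round(2),cv2.minEnclosingCircle(W))
```

```text
red top 358 [ 548.9 -125.8] 4.9 ((548.1249389648438, -125.54165649414062), 42.82488250732422)
red scene 165 [ 543.  -123.4] 6.3 ((540.4703979492188, -123.7170639038086), 44.25237274169922)
blue top 508 [531.1 133.8] 0.56 ((531.1107788085938, 133.75698852539062), 42.65775680541992)
blue scene 236 [525.  135.6] 6.1 ((524.7979736328125, 135.67555236816406), 44.073631286621094)
yellow top 312 [ 681.2 -321.3] 10.6 ((677.0687255859375, -307.14862060546875), 38.681434631347656)
yellow scene 196 [ 478.4 -261. ] 8.18 ((478.82415771484375, -260.56707763671875), 44.65641784667969)
green top 661 [431.9  11.7] 0.65 ((431.6805114746094, 11.708011627197266), 42.40158462524414)
green scene 298 [426.2  13.5] 6.98 ((425.88165283203125, 13.546287536621094), 43.10763168334961)
cork top 926 [411.7 320.4] 0.82 ((411.9896240234375, 320.45330810546875), 42.30624771118164)
cork scene 695 [406.7 321.2] 0.83 ((406.53033447265625, 320.5121765136719), 44.09183120727539)
```

```bash
ls pics
```

```text
scene0.png
scene1.png
top0.png
top1.png
wrist0.png
```

View pics/top1.png

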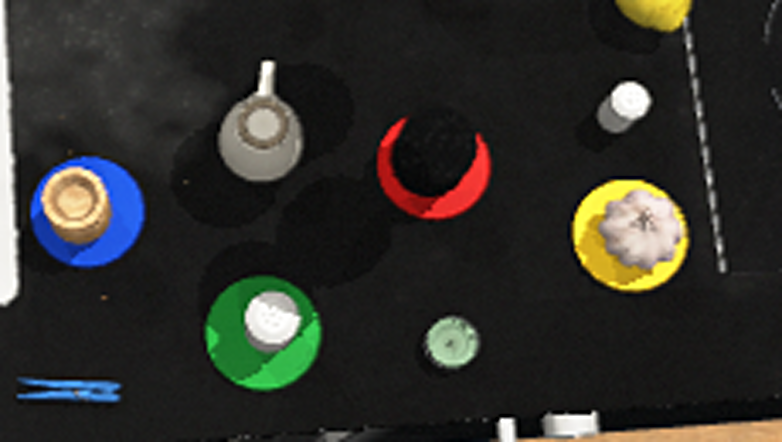

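View pics/scene1.png

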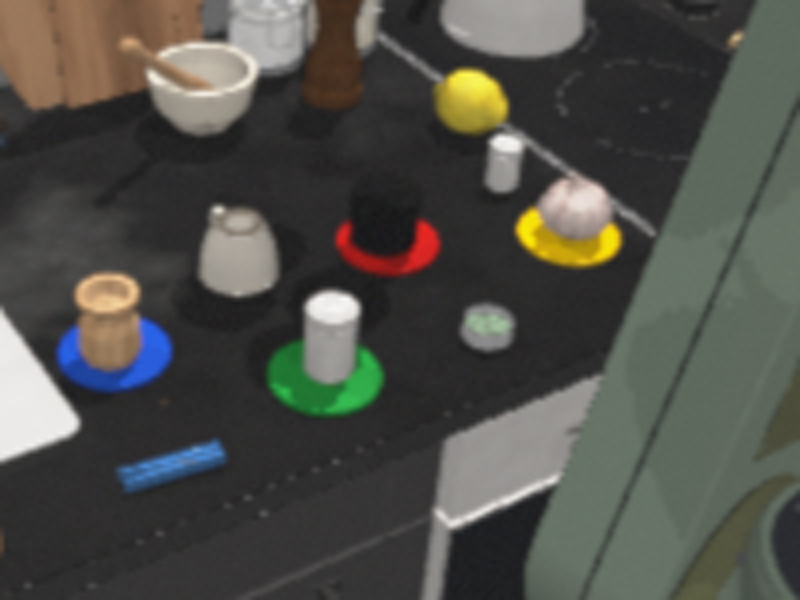

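Run:
```python
from h import *
f=env.grab_frame("top"); g=env.grab_frame("scene")
T=lambda X,Y:(195+(X+.5)/3.4-.5,130+(Y+.5)/3.4-.5)
S=lambda X,Y:(200+(X+.5)/4-.5,120+(Y+.5)/4-.5)
for n,p,z,fr,c in [("jar",(435,147),56,f,T),("garlic",(641,230),32,f,T),("shaker",(273,317),68,f,T),("egg",(76,198),64,f,T),("mugtop",(264,125),51,f,T),("tin",(453,340),25,f,T),("smallsh",(631,100),45,f,T),("yellowc",(631,235),6,f,T),("redc",(434,165),6,f,T),("peg",(70,390),8,f,T),
 ("shaker",(332,305),68,g,S),("egg",(107,292),64,g,S),("mugtop",(241,221),51,g,S),("yellowc",(569,238),6,g,S),("redc",(387,243),6,g,S),("garlic",(575,210),32,g,S),("jar",(386,192),56,g,S)]:
    print(n,"T" if fr is f else "S",px2w(fr,*c(*p),z).round(0)[:2])
```

```text
jar T [ 548. -119.]
garlic T [ 482. -264.]
shaker T [434.   7.]
egg T [528. 137.]
mugtop T [575.   1.]
tin T [ 414. -122.]
smallsh T [ 576. -266.]
yellowc T [ 484. -265.]
redc T [ 547. -126.]
peg T [400. 154.]
shaker S [429.   9.]
egg S [524. 139.]
mugtop S [571.   1.]
yellowc S [ 474. -259.]
redc S [ 542. -122.]
garlic S [ 476. -262.]
jar S [ 544. -118.]
```

```bash
cat >> h.py <<'E'
def go(p,yaw=0.,show=True):
    s=env.state(); R0=R.from_euler('xyz',s["ee_rot"],degrees=True)
    d=R0.inv().apply(np.array(p,float)-s["ee_pos"])
    rv=(R0.inv()*R.from_euler('xyz',[180,0,yaw],degrees=True)).as_rotvec()
    print("t",round(s["time_s"],2),"tcp",s["ee_pos"].round(1),"yaw",s["ee_rot"].round(1),"w",round(s["gripper_width"],1),"F",s["force"].round(1))
    print(" need d",d.round(1),np.linalg.norm(d).round(0),"rv",rv.round(3))
E
python3 -c "
from h import *
go([500,-180,190],0)"
```

```text
t 0.35 tcp [ 139.3 -557.8  213.8] yaw [180.   0. -76.] w 91.0 F [-0.8  0.4 -0.5]
 need d [-279.1 -441.5   23.9] 523.0 rv [-0.     0.    -1.326]
```

>>> drive_tool(
  series=[
    [0,[-15,-25,2],[0,0,-0.1]],
    [0,[-40,-65,4],[0,0,-0.24]],
    [0,[-65,-105,6],[0,0,-0.38]],
    [0,[-90,-145,8],[0,0,-0.52]],
    [0,[-115,-182,10],[0,0,-0.66]],
  ],
)

```text
time_s: 0.85
ee_pos: [289.2, -400.8, 204.0]
ee_rot: [-180.0, -0.0, -37.8]
force: [1.5, -0.2, -0.3]
gripper_width: 91.5
```

```bash
python3 -c "
from h import *
go([548,-140,190],0)"
```

```text
t 0.85 tcp [ 289.2 -400.8  204. ] yaw [-180.    -0.   -37.8] w 91.5 F [ 1.5 -0.2 -0.3]
 need d [  44.4 -364.7   14. ] 368.0 rv [ 0.    -0.001 -0.661]
```

>>> drive_tool(
  series=[
    [0,[5,-40,2],[0,0,-0.13]],
    [0,[10,-85,4],[0,0,-0.26]],
    [0,[16,-130,6],[0,0,-0.4]],
    [0,[21,-175,8],[0,0,-0.54]],
    [0,[26,-215,10],[0,0,-0.661]],
  ],
)

```text
time_s: 1.35
ee_pos: [442.6, -247.5, 194.1]
ee_rot: [180.0, -0.0, 0.1]
force: [0.6, -0.4, -0.2]
gripper_width: 91.1
```

```bash
python3 -c "
from h import *
go([548,-140,190],0)
f=grab('wrist','w1.png',scale=1.5)"
```

```text
t 1.35 tcp [ 442.6 -247.5  194.1] yaw [ 1.8e+02 -0.0e+00  1.0e-01] w 91.1 F [ 0.6 -0.4 -0.2]
 need d [ 105.5 -107.4    4.1] 151.0 rv [ 0.    -0.001  0.001]
```

View pics/w1.png

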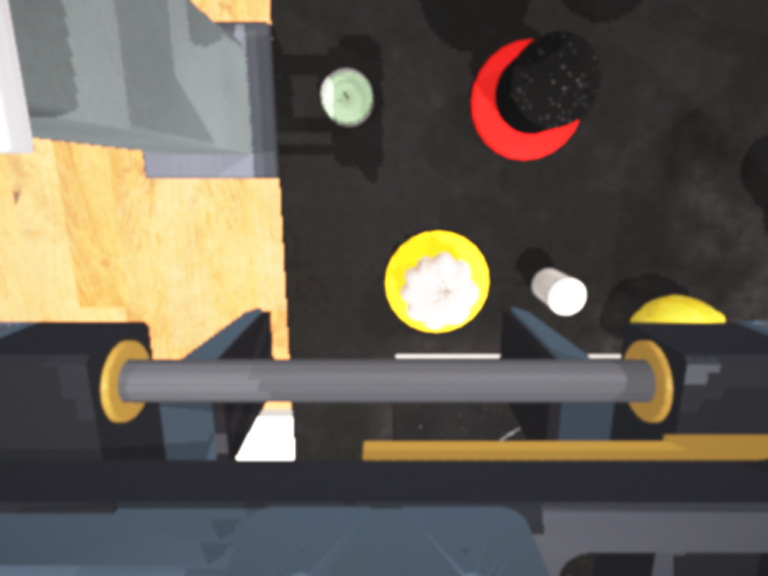

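The wrist view shows the yellow coaster centred at (437,281) with the garlic at (441,290), the red coaster at (527,99) and the jar lid at (550,80).

Run:
```python
from h import *
f=env.grab_frame("wrist")
print(f["origin"],f["orientation"])
C=lambda X,Y:((X+.5)/1.5-.5,(Y+.5)/1.5-.5)
for n,p,z in [("yel",(437,281),6),("yl",(385,281),6),("yr",(489,281),6),("red",(526,99),6),("garl",(440,290),32),("jar",(551,79),56),("tin",(347,97),25),("small",(567,295),45)]:
    print(n,px2w(f,*C(*p),z).round(1)[:2])
```

```text
[ 444.72258953 -177.65815869  364.9275601 ] [166.49758173  -0.22091691   0.35205227]
yel [ 487.9 -256.6]
yl [ 445.6 -256.8]
yr [ 530.3 -256.3]
red [ 549.6 -117.7]
garl [ 487.3 -257.8]
jar [ 550.  -114.1]
tin [ 418.1 -120.4]
small [ 578.8 -258. ]
```

>>> drive_tool(
  series=[
    [0,[15,-20,2],[0,0,0]],
    [0,[45,-55,4],[0,0,0]],
    [0,[75,-95,20],[0,0,0]],
    [0,[98,-120,50],[0,0,0]],
    [0,[105.4,-129.5,84],[0,0,0]],
  ],
)

```text
time_s: 1.95
ee_pos: [550.2, -118.8, 110.0]
ee_rot: [180.0, -0.3, -0.2]
force: [-1.3, 0.0, -0.1]
gripper_width: 91.3
```

```bash
python3 -c "
from h import *
f=grab('wrist','w2.png',scale=1.5)
go([548,-118,15],0)"
```

```text
t 2.0 tcp [ 546.  -117.5  103.7] yaw [-179.9    0.4   -0.2] w 90.7 F [-0.9  0.7 -3.8]
 need d [ 2.7  0.7 88.7] 89.0 rv [-0.003  0.008 -0.004]
```

View pics/w2.png

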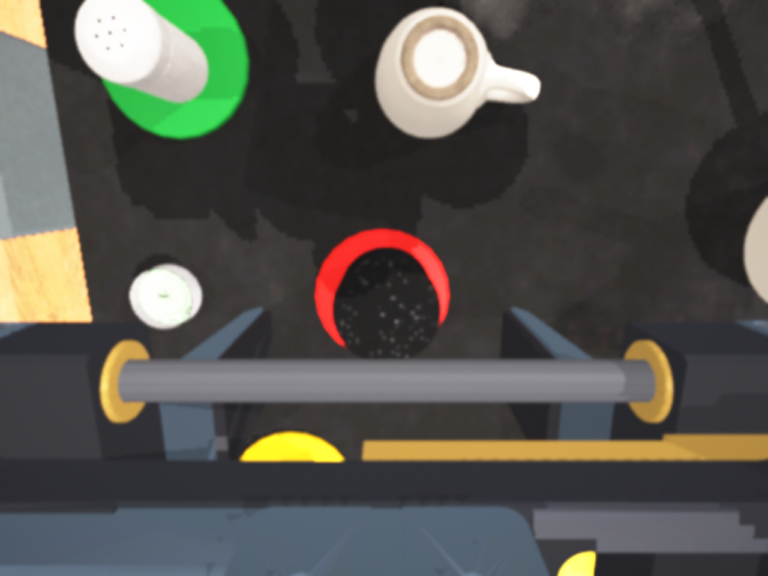

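Run:
```python
from h import *
f=grab("wrist","w3.png",(195,140,315,245),6)
s=env.state();print(f["origin"],f["orientation"],s["ee_pos"],s["ee_rot"])
```

```text
[547.0196603  -51.1596664  274.86192242] [166.4481097    0.44374162  -0.23053906] [ 544.77888864 -118.80259421  105.81228608] [-179.88950761    0.53248308   -0.20306421]
```

View pics/w3.png

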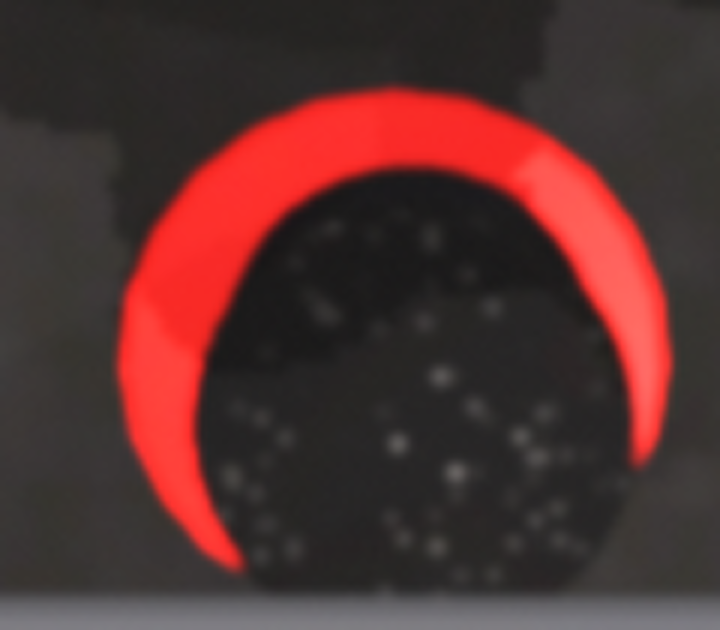

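```bash
cat >> h.py <<'E'
cols={"red":((0,150,70),(6,255,255)),"blue":((106,140,60),(125,255,255)),"yellow":((23,150,90),(32,255,255)),"green":((50,120,40),(78,255,255)),"cork":((8,60,120),(24,200,255))}
def coaster(fr,n,near,z=6,rad=42):
    hsv=cv2.cvtColor(fr["image"],cv2.COLOR_RGB2HSV); m=cv2.inRange(hsv,*map(np.array,cols[n]))
    if n=="red": m|=cv2.inRange(hsv,np.array((174,150,70)),np.array((180,255,255)))
    v,u=np.nonzero(m|0)
    pts=np.concatenate(cv2.findContours(m,cv2.RETR_EXTERNAL,cv2.CHAIN_APPROX_NONE)[0])[:,0]
    W=np.array([px2w(fr,a,b,z)[:2] for a,b in pts])
    W=W[np.hypot(*(W-near).T)<60]
    rng=np.random.default_rng(0);best=(0,None)
    from scipy.optimize import least_squares
    px=abs(fr["origin"][2]-z)/fr["K"][0,0]; r0=rad-px*0.5
    for _ in range(300):
        p=near+rng.uniform(-15,15,2)
        for _ in range(4):
            e=np.hypot(*(W-p).T)-r0; k=np.abs(e)<3
            if k.sum()<8: break
            A=(W[k]-p)/np.hypot(*(W[k]-p).T)[:,None]
            p=p+np.linalg.lstsq(A,e[k],rcond=None)[0]
        e=np.hypot(*(W-p).T)-r0; c=(np.abs(e)<px*.8).sum()
        if c>best[0]: best=(c,p)
    return best[1].round(1),best[0],len(W)
E
python3 - <<'E'
from h import *
A=dict(red=(547,-122),blue=(529,135),yellow=(482,-260),green=(430,12),cork=(410,320))
for c in ("top","scene","wrist"):
    f=env.grab_frame(c)
    for n,p in A.items():
        try: print(c,n,coaster(f,n,np.array(p)))
        except Exception as e: print(c,n,"x")
go([548,-119,15],0)
E
```

```text
top red (array([ 548.1, -124.6]), np.int64(35), 63)
top blue (array([531.2, 133.9]), np.int64(92), 93)
top yellow x
top green (array([432.1,  11.8]), np.int64(95), 95)
top cork (array([411.8, 320.5]), np.int64(96), 96)
scene red (array([ 539.9, -120.7]), np.int64(31), 70)
scene blue (array([523.6, 136.6]), np.int64(39), 84)
scene yellow x
scene green (array([425.6,  14.5]), np.int64(40), 83)
scene cork (array([406.3, 321.1]), np.int64(64), 84)
wrist red (array([ 547. , -122.2]), np.int64(127), 332)
wrist blue x
wrist yellow (array([ 484.5, -260.8]), np.int64(75), 145)
wrist green (array([432. ,  12.5]), np.int64(162), 351)
wrist cork x
t 2.2 tcp [ 547.5 -121.5  111.2] yaw [ 1.799e+02 -1.000e-01 -4.000e-01] w 91.5 F [ 0.1 -0.4  1.3]
 need d [ 0.3 -2.6 96.2] 96.0 rv [ 0.001 -0.001 -0.006]
```

Run:
```python
from h import *
f=env.grab_frame("wrist")
# project jar lid circle for candidate; compare with w3 crop measured: left 197,right 630,top 168
for y in(-124,-121,-118,-115):
    P=np.array([w2px(f,[549+29*np.cos(t),y+29*np.sin(t),56]) for t in np.linspace(0,6.28,200)])
    P=(P-[195,140])*6+2.5
    print(y,P.min(0).round(),P.max(0).round())
print(f["origin"]); cv2.imwrite("pics/w4.png",cv2.resize(f["image"][140:245,195:315],None,fx=6,fy=6,interpolation=cv2.INTER_CUBIC)[:,:,::-1])
for _ in range(3): print(env.state()["ee_pos"].round(1))
```

```text
-124 [170. 205.] [613. 630.]
-121 [169. 182.] [614. 609.]
-118 [168. 158.] [615. 588.]
-115 [168. 134.] [615. 567.]
[547.19585527 -54.58374876 282.15483977]
[ 547.9 -121.7  111.8]
[ 547.9 -121.7  111.8]
[ 547.9 -121.7  111.8]
```

View pics/w4.png

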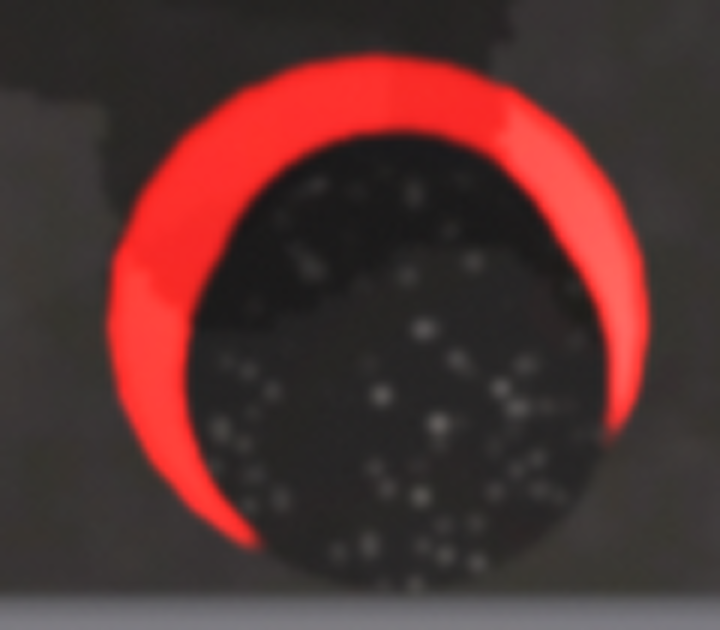

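>>> drive_tool(
  series=[
    [0,[1,0,20],[0,0,0]],
    [0,[1,0,45],[0,0,0]],
    [0,[1,0,70],[0,0,0]],
    [0,[1,0,88],[0,0,0]],
    [0,[1,0,95],[0,0,0]],
  ],
)

```text
time_s: 2.75
ee_pos: [548.0, -121.4, 15.2]
ee_rot: [180.0, -0.0, -0.4]
force: [-0.4, -0.0, 0.3]
gripper_width: 91.5
```

>>> drive_tool(
  series=[
    [0.15,[0,0,0],[0,0,0]],
    [0.25,[0,0,0],[0,0,0]],
    [0.6,[0,0,0],[0,0,0]],
    [0.6,[0,0,0],[0,0,0]],
    [0.6,[0,0,0],[0,0,0]],
  ],
  squeeze=20,
)

```text
time_s: 3.25
ee_pos: [549.2, -120.4, 15.9]
ee_rot: [180.0, -0.1, -0.3]
force: [-0.0, -0.4, 2.7]
gripper_width: 57.4
```

```bash
python3 -c "
from h import *
go([549,-118,15],0)"
```

```text
t 3.25 tcp [ 549.2 -120.4   15.9] yaw [ 1.8e+02 -1.0e-01 -3.0e-01] w 57.4 F [-0.  -0.4  2.7]
 need d [-0.2 -2.4  0.9] 3.0 rv [ 0.001 -0.002 -0.005]
```

>>> drive_tool(
  series=[
    [0.6,[0,0,-10],[0,0,0]],
    [0.6,[0,0,-35],[0,0,0]],
    [0.6,[0,0,-65],[0,0,0]],
    [0.6,[-5,-15,-90],[0,0,0]],
    [0.6,[-15,-45,-100],[0,0,0]],
  ],
)

```text
time_s: 3.75
ee_pos: [535.6, -76.2, 118.0]
ee_rot: [179.9, -0.3, -0.4]
force: [1.0, 1.1, -1.0]
gripper_width: 57.2
```

>>> drive_tool(
  series=[
    [0.6,[-12,-40,0],[0,0,0]],
    [0.6,[-24,-80,0],[0,0,0]],
    [0.6,[-36,-120,0],[0,0,0]],
    [0.6,[-48,-160,0],[0,0,0]],
    [0.6,[-60,-200,0],[0,0,0]],
  ],
)

```text
time_s: 4.25
ee_pos: [473.6, 126.6, 115.4]
ee_rot: [180.0, 0.0, -0.3]
force: [0.3, 0.1, -2.1]
gripper_width: 57.1
```

>>> drive_tool(
  series=[
    [0.6,[-12,-40,0],[0,0,0]],
    [0.6,[-24,-80,0],[0,0,0]],
    [0.6,[-36,-115,0],[0,0,0]],
    [0.6,[-46,-140,0],[0,0,0]],
    [0.6,[-52,-155,0],[0,0,0]],
  ],
)

```text
time_s: 4.75
ee_pos: [422.1, 282.2, 115.2]
ee_rot: [-180.0, 0.0, -0.2]
force: [0.6, -0.2, -1.2]
gripper_width: 57.3
```

```bash
python3 -c "
from h import *
f=grab('wrist','w5.png',scale=1.5)
print(coaster(f,'cork',np.array([410,320])))
f=grab('wrist')
print(coaster(f,'cork',np.array([410,320])))
go([410,320,15],0)"
```

```text
(array([410.6, 322.8]), np.int64(214), 310)
(array([410.7, 322.8]), np.int64(208), 309)
t 4.85 tcp [422.4 282.  115.2] yaw [-1.8e+02  0.0e+00 -1.0e-01] w 57.4 F [ 1.4 -0.4 -1.5]
 need d [-12.4 -37.9 100.2] 108.0 rv [-0.     0.    -0.002]
```

View pics/w5.png

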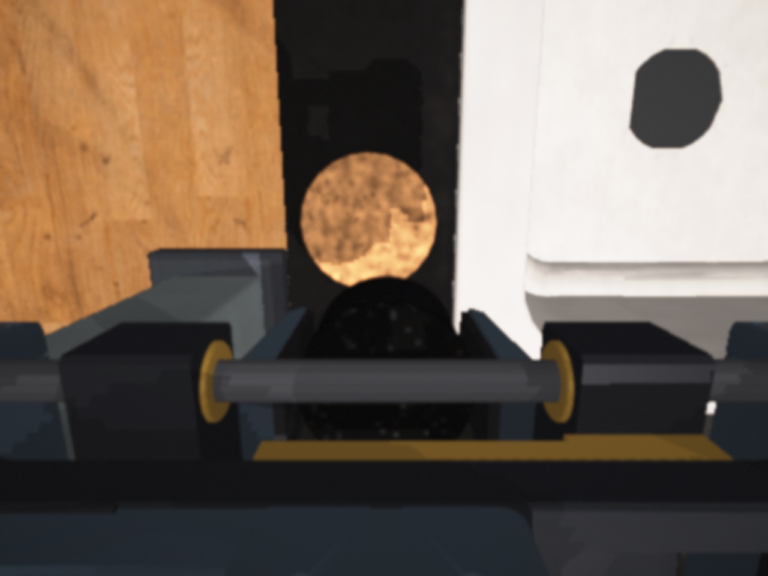

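>>> drive_tool(
  series=[
    [0.6,[-6,-20,5],[0,0,0]],
    [0.6,[-12,-37.5,25],[0,0,0]],
    [0.6,[-12,-37.5,50],[0,0,0]],
    [0.6,[-12,-37.5,75],[0,0,0]],
    [0.6,[-12,-37.5,90],[0,0,0]],
  ],
)

```text
time_s: 5.35
ee_pos: [410.8, 316.5, 23.4]
ee_rot: [179.9, 0.1, -0.3]
force: [-0.9, -0.2, -1.9]
gripper_width: 57.5
```

>>> drive_tool(
  series=[
    [0.6,[0,0,5],[0,0,0]],
    [0.6,[0,0,8.5],[0,0,0]],
    [0.6,[0,0,8.5],[0,0,0]],
    [0.25,[0,0,8.5],[0,0,0]],
    [0.2,[0,0,8.5],[0,0,0]],
  ],
)

```text
time_s: 5.85
ee_pos: [412.3, 318.4, 17.5]
ee_rot: [-179.9, -0.1, -0.3]
force: [-0.1, -0.7, 0.5]
gripper_width: 70.5
```

>>> drive_tool(
  series=[
    [0,[0,0,0],[0,0,0]],
    [0,[0,0,-20],[0,0,0]],
    [0,[0,0,-50],[0,0,0]],
    [0,[0,10,-80],[0,0,0]],
    [0,[0,20,-100],[0,0,0]],
  ],
)

```text
time_s: 6.35
ee_pos: [412.2, 298.4, 118.8]
ee_rot: [-179.9, -0.2, -0.3]
force: [0.8, 0.5, 0.1]
gripper_width: 91.1
```

```bash
python3 -c "
from h import *
f=grab('wrist','w6.png',scale=1.5)
print(coaster(f,'cork',np.array([410,320])))
print(coaster(env.grab_frame('top'),'red',np.array([547,-122])))
print(coaster(env.grab_frame('scene'),'red',np.array([547,-122])))
go([484.5,-240,120],0)"
```

```text
(array([410.7, 322.8]), np.int64(172), 374)
(array([ 548. , -125.3]), np.int64(91), 91)
(array([ 540.7, -121. ]), np.int64(28), 60)
t 6.5 tcp [412.2 298.3 117.8] yaw [-179.9   -0.2   -0.3] w 91.4 F [-0.4  0.2  0.1]
 need d [ 75.3 537.8  -3.1] 543.0 rv [-0.002 -0.003 -0.006]
```

View pics/w6.png

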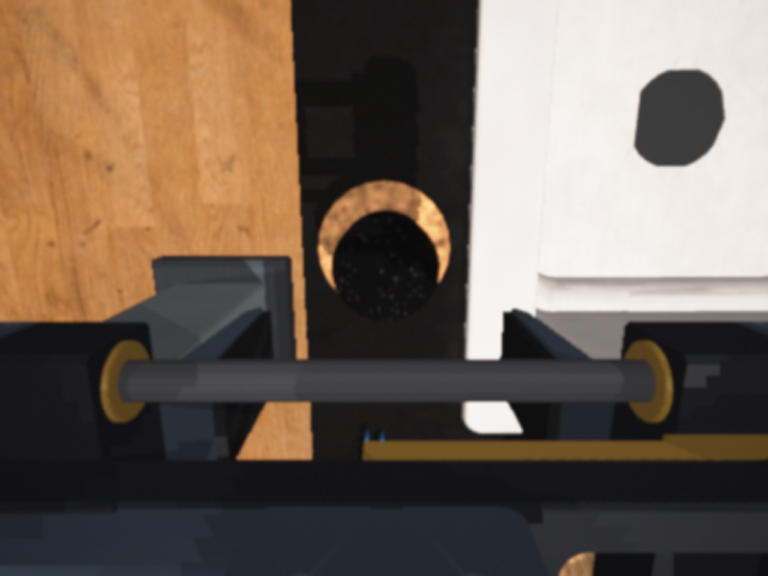

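```bash
cat >> h.py <<'E'
def lid(f,r,z,left,right,bottom,sc=1.5,off=(0,0)):
    """circle r at height z from image extents (pixels in scaled pic)"""
    from scipy.optimize import fsolve
    t=np.linspace(0,6.283,240)
    def ext(p):
        P=np.array([w2px(f,[p[0]+r*np.cos(a),p[1]+r*np.sin(a),z]) for a in t]); P=(P-off+.5)*sc-.5
        return [(P[:,0].min()+P[:,0].max())/2-(left+right)/2, P[:,1].max()-bottom]
    p0=px2w(f,(left+right)/2/sc+off[0],(bottom/sc+off[1]-10),z)[:2]
    return fsolve(ext,p0,epsfcn=1e-4).round(1)
E
python3 -c "
from h import *
f=env.grab_frame('wrist')
print(lid(f,29,56,334,437,321))"
```

```text
[411.6 319.9]
```

>>> drive_tool(
  series=[
    [0,[3,20,0],[0,0,0]],
    [0,[8,60,0],[0,0,0]],
    [0,[14,102,0],[0,0,0]],
    [0,[20,145,0],[0,0,0]],
    [0,[26,188,0],[0,0,0]],
  ],
)

```text
time_s: 7.05
ee_pos: [435.8, 108.6, 115.0]
ee_rot: [180.0, 0.1, -0.2]
force: [0.7, -0.5, -0.0]
gripper_width: 91.1
```

>>> drive_tool(
  series=[
    [0,[6,43,0],[0,0,0]],
    [0,[12,86,0],[0,0,0]],
    [0,[18,129,0],[0,0,0]],
    [0,[24,172,0],[0,0,0]],
    [0,[30,212,0],[0,0,0]],
  ],
)

```text
time_s: 7.55
ee_pos: [464.9, -103.8, 115.0]
ee_rot: [-180.0, 0.1, -0.3]
force: [1.5, -0.2, -0.4]
gripper_width: 91.2
```

>>> drive_tool(
  series=[
    [0,[6,40,0],[0,0,0]],
    [0,[11,75,0],[0,0,0]],
    [0,[15,105,0],[0,0,0]],
    [0,[18,128,0],[0,0,0]],
    [0,[19,137,0],[0,0,0]],
  ],
)

```text
time_s: 8.05
ee_pos: [483.7, -240.8, 114.8]
ee_rot: [-180.0, 0.1, -0.4]
force: [0.9, -0.3, -0.0]
gripper_width: 90.9
```

```bash
python3 -c "
from h import *
f=grab('wrist','w7.png',(170,100,340,240),4.5)
print(coaster(f,'yellow',np.array([484,-261])))
print(f['origin'])
print(w2px(f,[484,-261,32]))
go([484.5,-261,12],0)"
```

```text
(array([ 483.3, -261.9]), np.int64(166), 335)
[ 483.93835811 -174.19046591  285.76115267]
[258.69484278 220.33540766]
t 8.1 tcp [ 483.8 -241.   114.9] yaw [-1.8e+02  1.0e-01 -4.0e-01] w 91.4 F [ 1.  -1.2 -0.3]
 need d [  1.   20.  102.9] 105.0 rv [-0.     0.002 -0.007]
```

View pics/w7.png

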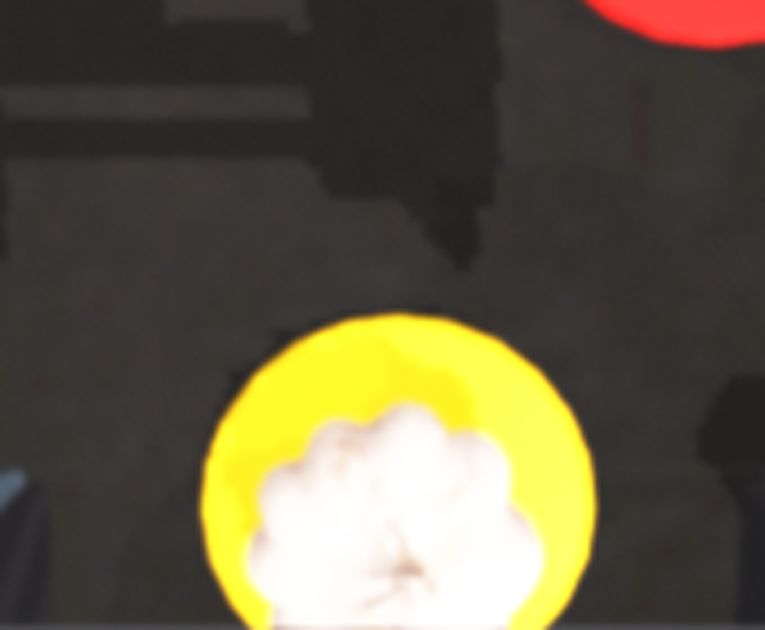

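```bash
python3 -c "
from h import *
f=env.grab_frame('wrist')
print(f['origin'],px2w(f,260,226.7,64),px2w(f,258,222.4,32))
go([484,-263,12],0)"
```

```text
[ 483.97708566 -174.3169058   285.91921638] [ 485.09890207 -255.60374406   64.        ] [ 483.50086661 -263.26396131   32.        ]
t 8.15 tcp [ 483.5 -239.6  115.1] yaw [-1.799e+02  1.000e-01 -4.000e-01] w 91.1 F [-0.6 -0.4 -0.1]
 need d [  0.9  23.5 103.1] 106.0 rv [-0.001  0.002 -0.006]
```

>>> drive_tool(
  series=[
    [0,[0.5,12,10],[0,0,0]],
    [0,[0.5,21,35],[0,0,0]],
    [0,[0.5,21,65],[0,0,0]],
    [0,[0.5,21,90],[0,0,0]],
    [0,[0.5,21,104],[0,0,0]],
  ],
)

```text
time_s: 8.65
ee_pos: [482.6, -258.8, 9.7]
ee_rot: [-179.9, 0.2, -0.2]
force: [0.1, -0.3, -0.6]
gripper_width: 91.6
```

>>> drive_tool(
  series=[
    [0.1,[0,0,0],[0,0,0]],
    [0.25,[0,0,0],[0,0,0]],
    [0.6,[0,0,0],[0,0,0]],
    [0.6,[0,0,0],[0,0,0]],
    [0.6,[0,0,0],[0,0,0]],
  ],
  squeeze=15,
)

```text
time_s: 9.15
ee_pos: [484.7, -260.6, 13.4]
ee_rot: [179.9, -0.1, -0.3]
force: [-0.4, 0.5, 1.8]
gripper_width: 57.3
```

>>> drive_tool(
  series=[
    [0.6,[0,0,-8],[0,0,0]],
    [0.6,[0,0,-25],[0,0,0]],
    [0.6,[0,0,-50],[0,0,0]],
    [0.6,[0,0,-75],[0,0,0]],
    [0.6,[5,-10,-95],[0,0,0]],
  ],
)

```text
time_s: 9.65
ee_pos: [489.3, -251.4, 109.6]
ee_rot: [179.9, -0.1, -0.4]
force: [0.3, -0.1, -0.6]
gripper_width: 57.7
```

>>> drive_tool(
  series=[
    [0.6,[15,-30,-3],[0,0,0]],
    [0.6,[30,-60,-3],[0,0,0]],
    [0.6,[42,-85,-3],[0,0,0]],
    [0.6,[49,-103,-3],[0,0,0]],
    [0.6,[52,-110,-3],[0,0,0]],
  ],
)

```text
time_s: 10.15
ee_pos: [542.3, -139.2, 111.1]
ee_rot: [180.0, -0.0, -0.2]
force: [-0.7, -0.7, -1.3]
gripper_width: 57.6
```

```bash
python3 -c "
from h import *
f=grab('wrist','w8.png',scale=1.5)
print(coaster(f,'red',np.array([547,-122])))
go([547,-122,13.5],0)
for c in ('top','scene'): print(coaster(env.grab_frame(c),'yellow',np.array([480,-262])))
"
```

```text
(array([ 547.3, -122.7]), np.int64(125), 257)
t 10.2 tcp [ 542.5 -139.1  111. ] yaw [-1.8e+02 -1.0e-01 -2.0e-01] w 57.3 F [ 0.9  1.1 -0.8]
 need d [  4.4 -17.1  97.5] 99.0 rv [-0.    -0.001 -0.003]Traceback (most recent call last):
  File "<string>", line 6, in <module>
    for c in ('top','scene'): print(coaster(env.grab_frame(c),'yellow',np.array([480,-262])))
                                    ~~~~~~~^^^^^^^^^^^^^^^^^^^^^^^^^^^^^^^^^^^^^^^^^^^^^^^^^
  File "h.py", line 31, in coaster
    pts=np.concatenate(cv2.findContours(m,cv2.RETR_EXTERNAL,cv2.CHAIN_APPROX_NONE)[0])[:,0]
        ~~~~~~~~~~~~~~^^^^^^^^^^^^^^^^^^^^^^^^^^^^^^^^^^^^^^^^^^^^^^^^^^^^^^^^^^^^^^^^
ValueError: need at least one array to concatenate
```

View pics/w8.png

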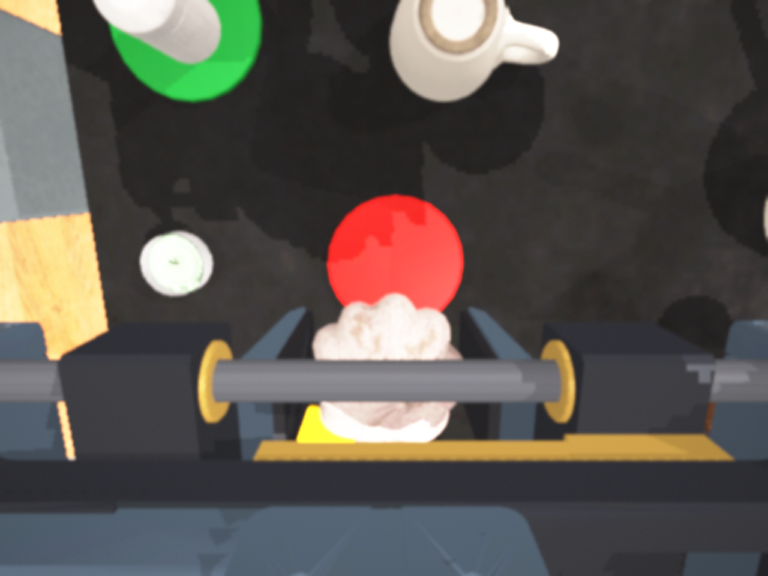

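>>> drive_tool(
  series=[
    [0.6,[3,-10,10],[0,0,0]],
    [0.6,[5,-16.5,35],[0,0,0]],
    [0.6,[5,-16.5,60],[0,0,0]],
    [0.6,[5,-16.5,80],[0,0,0]],
    [0.6,[5,-16.5,90],[0,0,0]],
  ],
)

```text
time_s: 10.75
ee_pos: [545.1, -124.3, 18.1]
ee_rot: [-180.0, 0.2, -0.3]
force: [-0.1, 0.4, -0.4]
gripper_width: 57.3
```

>>> drive_tool(
  series=[
    [0.6,[0,0,4],[0,0,0]],
    [0.6,[0,0,7.5],[0,0,0]],
    [0.6,[0,0,7.5],[0,0,0]],
    [0.25,[0,0,7.5],[0,0,0]],
    [0.2,[0,0,7.5],[0,0,0]],
  ],
)

```text
time_s: 11.25
ee_pos: [547.4, -124.4, 13.6]
ee_rot: [180.0, -0.1, -0.3]
force: [-0.4, -0.5, 1.3]
gripper_width: 70.1
```

>>> drive_tool(
  series=[
    [0,[0,0,0],[0,0,0]],
    [0,[0,0,-20],[0,0,0]],
    [0,[0,0,-50],[0,0,0]],
    [0,[0,10,-80],[0,0,0]],
    [0,[0,20,-100],[0,0,0]],
  ],
)

```text
time_s: 11.75
ee_pos: [547.6, -144.5, 115.3]
ee_rot: [179.9, -0.2, -0.2]
force: [-0.5, -0.5, -0.2]
gripper_width: 91.0
```

```bash
python3 -c "
from h import *
f=grab('wrist','w9.png',(170,100,340,240),4.5)
print(coaster(f,'red',np.array([547,-122])),f['origin'],w2px(f,[547,-122,32]))
go([412,300,115],0)
"
```

```text
(array([ 546.5, -122.5]), np.int64(142), 437) [546.8908735 -77.5680679 286.2284739] [256.85142927 172.5996812 ]
t 11.8 tcp [ 549.5 -146.5  118.2] yaw [179.8  -0.5  -0.3] w 91.1 F [ 0.9 -1.7  1.2]
 need d [-1.398e+02 -4.458e+02  4.000e-01] 467.0 rv [ 0.004 -0.009 -0.005]
```

View pics/w9.png

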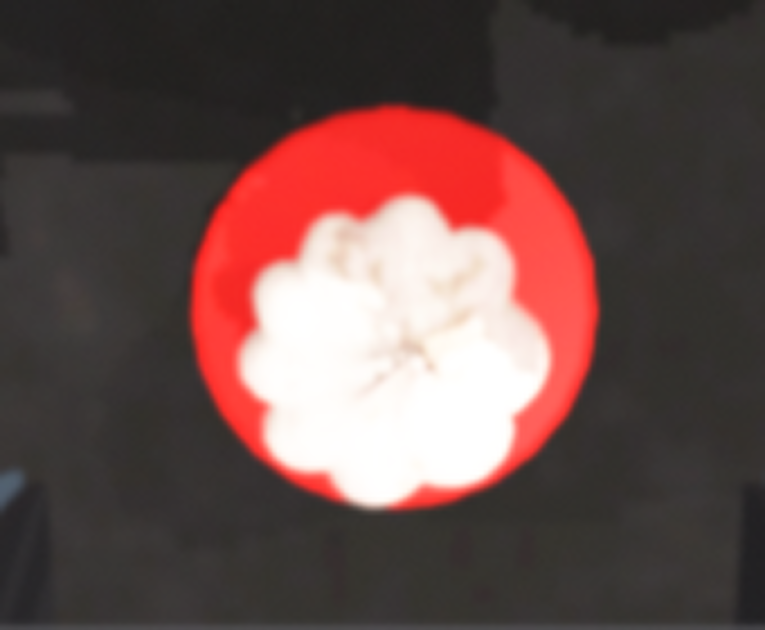

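>>> drive_tool(
  series=[
    [0,[-6,-20,0],[0,0,0]],
    [0,[-18,-58,0],[0,0,0]],
    [0,[-31,-98,0],[0,0,0]],
    [0,[-44,-138,0],[0,0,0]],
    [0,[-57,-178,0],[0,0,0]],
  ],
)

```text
time_s: 12.3
ee_pos: [489.7, 35.5, 112.5]
ee_rot: [-180.0, 0.0, -0.3]
force: [0.1, -0.1, 0.2]
gripper_width: 91.5
```

>>> drive_tool(
  series=[
    [0,[-13,-42,0],[0,0,0]],
    [0,[-26,-84,0],[0,0,0]],
    [0,[-39,-126,0],[0,0,0]],
    [0,[-50,-162,0],[0,0,0]],
    [0,[-58,-190,0],[0,0,0]],
  ],
)

```text
time_s: 12.8
ee_pos: [432.3, 226.4, 112.6]
ee_rot: [-180.0, 0.0, -0.2]
force: [-0.3, -0.1, 0.7]
gripper_width: 91.2
```

```bash
python3 -c "
from h import *
f=grab('top','top2.png',(195,130,425,260),3.4)
for c in('red','yellow'): 
  try: print(coaster(f,c,np.array(dict(red=(547,-122),yellow=(484,-262))[c])))
  except Exception as e: print(e)
go([412,320,16],0)
"
```

```text
(array([ 547.9, -125.2]), np.int64(101), 153)
(array([ 484.1, -264.1]), np.int64(92), 92)
t 12.85 tcp [431.9 229.4 112.6] yaw [-179.8    0.    -0.2] w 91.6 F [-0.8  3.1  0.3]
 need d [-20.1 -90.2  96.9] 134.0 rv [-0.003  0.    -0.003]
```

View pics/top2.png

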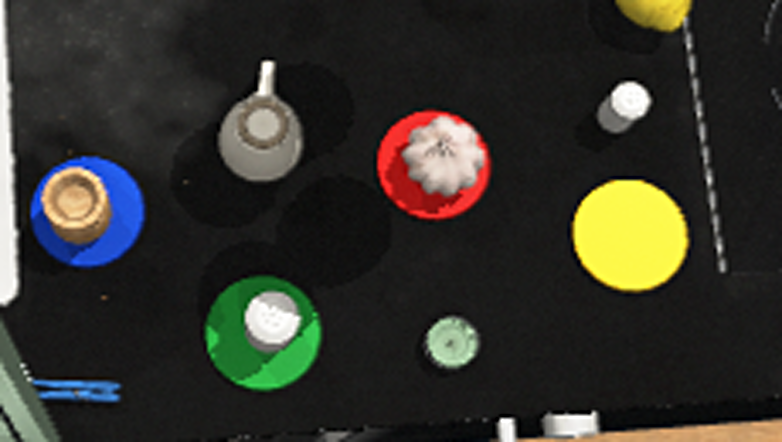

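```bash
python3 -c "
from h import *
f=env.grab_frame('top')
T=lambda X,Y:(195+(X+.5)/3.4-.5,130+(Y+.5)/3.4-.5)
print(px2w(f,*T(445.5,155),32),px2w(f,*T(445.5,155),38))
f=grab('wrist','w10.png',scale=1.5)
go([412,320,16],0)
"
```

```text
[ 547.98047083 -130.02645648   32.        ] [ 546.512146   -128.90374144   38.        ]
t 12.95 tcp [432.8 225.6 112.5] yaw [ 1.8e+02  0.0e+00 -1.0e-01] w 91.2 F [0.1 0.9 0.4]
 need d [-21.  -94.4  96.5] 137.0 rv [ 0.     0.    -0.002]
```

View pics/w10.png

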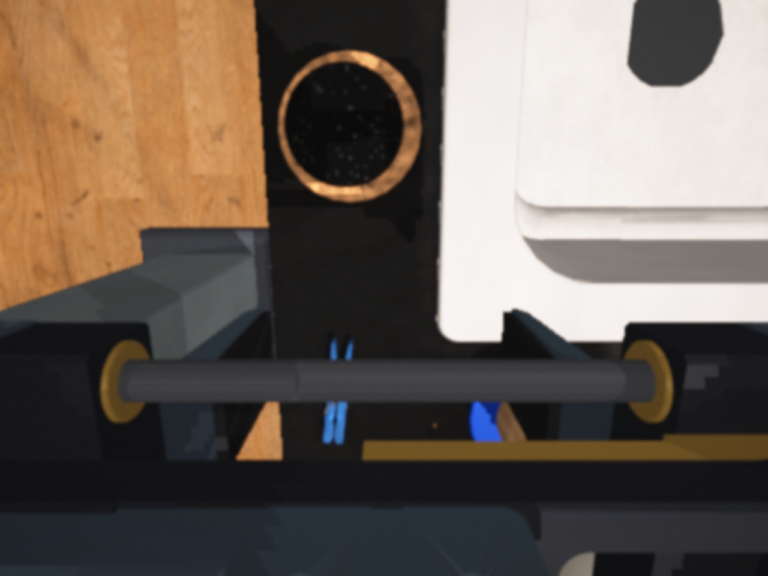

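```bash
python3 -c "
from h import *
f=env.grab_frame('wrist')
print(f['origin'],px2w(f,344/1.5-.17,126/1.5-.17,56), coaster(f,'cork',np.array([411,321])), lid(f,29,56,283,404,187))
go([412,320,16],0)
"
```

```text
[432.50090794 292.40341659 283.48182715] [412.31318546 317.11497345  56.        ] (array([411.2, 322.4]), np.int64(167), 598) [412.1 317.7]
t 13.0 tcp [433.1 224.6 112.5] yaw [180.    0.   -0.2] w 90.9 F [-0.6 -0.5 -0.3]
 need d [-21.4 -95.4  96.5] 137.0 rv [ 0.001  0.    -0.003]
```

>>> drive_tool(
  series=[
    [0,[-3,-15,0],[0,0,-0.14]],
    [0,[-9,-42,0],[0,0,-0.28]],
    [0,[-15,-70,0],[0,0,-0.42]],
    [0,[-19,-88,0],[0,0,-0.56]],
    [0,[-21,-94,0],[0,0,-0.7]],
  ],
)

```text
time_s: 13.5
ee_pos: [413.5, 318.8, 112.6]
ee_rot: [180.0, -0.0, 40.1]
force: [0.3, -1.0, -0.4]
gripper_width: 91.4
```

>>> drive_tool(
  series=[
    [0,[0,0,5],[0,0,-0.14]],
    [0,[0,0,15],[0,0,-0.28]],
    [0,[0,0,25],[0,0,-0.42]],
    [0,[0,0,35],[0,0,-0.56]],
    [0,[0,0,40],[0,0,-0.7]],
  ],
)

```text
time_s: 14.0
ee_pos: [413.2, 316.7, 71.8]
ee_rot: [-179.9, 0.1, 80.1]
force: [-0.8, 0.1, 0.3]
gripper_width: 91.0
```

```bash
python3 -c "
from h import *
go([412,318.5,16],90)
"
```

```text
t 14.0 tcp [413.2 316.7  71.8] yaw [-1.799e+02  1.000e-01  8.010e+01] w 91.0 F [-0.8  0.1  0.3]
 need d [ 1.6 -1.4 55.8] 56.0 rv [-0.001  0.002 -0.172]
```

>>> drive_tool(
  series=[
    [0,[1.5,-1,15],[0,0,-0.1]],
    [0,[1.5,-1,35],[0,0,-0.172]],
    [0,[1.5,-1,50],[0,0,-0.172]],
    [0,[1.5,-1,56],[0,0,-0.172]],
    [0.2,[1.5,-1,56],[0,0,-0.172]],
  ],
)

```text
time_s: 14.5
ee_pos: [412.3, 318.9, 16.2]
ee_rot: [-179.9, 0.1, 89.7]
force: [-0.4, -0.3, 0.4]
gripper_width: 86.3
```

>>> drive_tool(
  series=[
    [0.25,[0,0,0],[0,0,0]],
    [0.6,[0,0,0],[0,0,0]],
    [0.6,[0,0,0],[0,0,0]],
    [0.6,[0,0,0],[0,0,0]],
    [0.6,[0,0,0],[0,0,0]],
  ],
  squeeze=8,
)

```text
time_s: 15.0
ee_pos: [412.6, 320.2, 17.5]
ee_rot: [179.9, -0.0, 89.8]
force: [1.4, -1.2, 4.2]
gripper_width: 57.6
```

>>> drive_tool(
  series=[
    [0,[0,0,0],[0,0,0]],
    [0,[0,0,0],[0,0,0]],
    [0,[0,0,0],[0,0,0.14]],
    [0,[0,0,0],[0,0,0.28]],
    [0,[0,0,0],[0,0,0.42]],
  ],
)

```text
time_s: 15.5
ee_pos: [412.2, 320.1, 16.7]
ee_rot: [-180.0, 0.0, 65.4]
force: [0.1, 1.3, -0.0]
gripper_width: 90.6
```

```bash
python3 -c "
from h import *
go([412,318.5,16],0)
"
```

```text
t 15.5 tcp [412.2 320.1  16.7] yaw [-180.     0.    65.4] w 90.6 F [ 0.1  1.3 -0. ]
 need d [-1.6  0.5  0.7] 2.0 rv [-0.     0.     1.141]
```

>>> drive_tool(
  series=[
    [0,[0,0,0],[0,0,0.14]],
    [0,[0,0,0],[0,0,0.28]],
    [0,[0,0,0],[0,0,0.42]],
    [0,[0,0,0],[0,0,0.56]],
    [0,[0,0,0],[0,0,0.7]],
  ],
)

```text
time_s: 16.0
ee_pos: [412.2, 320.1, 16.7]
ee_rot: [180.0, 0.0, 25.3]
force: [1.1, -0.0, -0.1]
gripper_width: 91.4
```

>>> drive_tool(
  series=[
    [0,[0,0,0],[0,0,0.14]],
    [0,[0,0,0],[0,0,0.28]],
    [0,[0,0,0],[0,0,0.42]],
    [0.2,[0,0,0],[0,0,0.441]],
    [0.25,[0,0,0],[0,0,0.441]],
  ],
)

```text
time_s: 16.5
ee_pos: [412.3, 320.1, 16.8]
ee_rot: [180.0, 0.0, 0.5]
force: [0.8, 0.0, 1.0]
gripper_width: 78.2
```

>>> drive_tool(
  series=[
    [0.6,[0,0,0],[0,0,0]],
    [0.6,[0,0,0],[0,0,0]],
    [0.6,[0,0,0],[0,0,0]],
    [0.6,[0,0,0],[0,0,0]],
    [0.6,[0,0,-5],[0,0,0]],
  ],
  squeeze=20,
)

```text
time_s: 17.0
ee_pos: [411.7, 319.6, 21.4]
ee_rot: [179.9, 0.1, 0.4]
force: [0.4, -0.2, -2.3]
gripper_width: 57.1
```

```bash
python3 -c "
from h import *
go([484,-262,115],0)
"
```

```text
t 17.0 tcp [411.7 319.6  21.4] yaw [1.799e+02 1.000e-01 4.000e-01] w 57.1 F [ 0.4 -0.2 -2.3]
 need d [ 68.4 582.2 -93. ] 594.0 rv [0.001 0.002 0.006]
```

>>> drive_tool(
  series=[
    [0.6,[0,0,-20],[0,0,0]],
    [0.6,[0,0,-45],[0,0,0]],
    [0.6,[2,10,-72],[0,0,0.006]],
    [0.6,[5,35,-90],[0,0,0.006]],
    [0.6,[8,70,-93],[0,0,0.006]],
  ],
)

```text
time_s: 17.5
ee_pos: [422.5, 251.2, 117.5]
ee_rot: [-179.8, -0.3, 0.1]
force: [0.4, -0.8, -2.8]
gripper_width: 58.0
```

>>> drive_tool(
  series=[
    [0.6,[5,40,0],[0,0,0]],
    [0.6,[10,82,0],[0,0,0]],
    [0.6,[15,124,0],[0,0,0]],
    [0.6,[20,166,0],[0,0,0]],
    [0.6,[25,208,0],[0,0,0]],
  ],
)

```text
time_s: 18.0
ee_pos: [445.5, 40.5, 115.2]
ee_rot: [180.0, -0.0, 0.0]
force: [1.1, 0.5, -1.3]
gripper_width: 57.3
```

>>> drive_tool(
  series=[
    [0.6,[5,42,0],[0,0,0]],
    [0.6,[10,84,0],[0,0,0]],
    [0.6,[15,126,0],[0,0,0]],
    [0.6,[20,168,0],[0,0,0]],
    [0.6,[25,205,0],[0,0,0]],
  ],
)

```text
time_s: 18.5
ee_pos: [470.5, -164.9, 115.2]
ee_rot: [180.0, -0.0, -0.0]
force: [1.0, -0.3, -2.0]
gripper_width: 57.8
```

>>> drive_tool(
  series=[
    [0.6,[3,25,0],[0,0,0]],
    [0.6,[5,45,0],[0,0,0]],
    [0.6,[7,60,0],[0,0,0]],
    [0.6,[8,68,0],[0,0,0]],
    [0.6,[8,68,0],[0,0,0]],
  ],
)

```text
time_s: 19.0
ee_pos: [478.9, -231.3, 114.9]
ee_rot: [-180.0, -0.0, -0.0]
force: [0.7, -0.6, -2.0]
gripper_width: 57.3
```

```bash
python3 -c "
from h import *
f=grab('wrist','w11.png',scale=1.5)
print(coaster(f,'yellow',np.array([484,-262])))
f=env.grab_frame('top')
try: print(coaster(f,'yellow',np.array([484,-262])))
except Exception as e: print(e)
go([484,-262,16],0)
"
```

```text
(array([ 483.7, -262.2]), np.int64(79), 149)
(array([ 483.2, -264.5]), np.int64(35), 64)
t 19.1 tcp [ 478.5 -230.1  114.9] yaw [-180.    0.    0.] w 57.2 F [ 0.   0.8 -1.2]
 need d [ 5.5 32.  98.8] 104.0 rv [-0.001  0.001  0.   ]
```

View pics/w11.png

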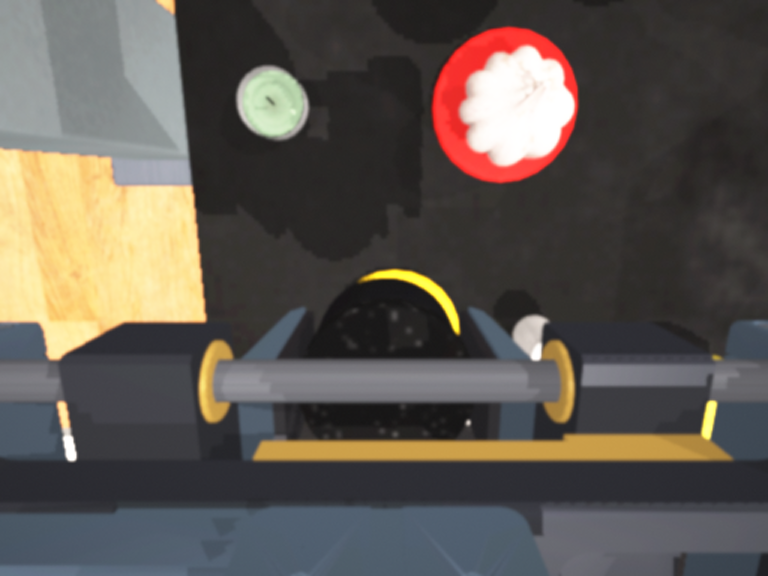

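>>> drive_tool(
  series=[
    [0.6,[3,18,5],[0,0,0]],
    [0.6,[5,32,25],[0,0,0]],
    [0.6,[5,32.5,50],[0,0,0]],
    [0.6,[5,32.5,75],[0,0,0]],
    [0.6,[5,32.5,90],[0,0,0]],
  ],
)

```text
time_s: 19.6
ee_pos: [483.0, -263.1, 22.9]
ee_rot: [-179.9, 0.1, 0.0]
force: [0.0, 1.0, -1.8]
gripper_width: 57.3
```

>>> drive_tool(
  series=[
    [0.6,[0,0,5],[0,0,0]],
    [0.6,[0,0,8],[0,0,0]],
    [0.6,[0,0,8],[0,0,0]],
    [0.25,[0,0,8],[0,0,0]],
    [0.2,[0,0,8],[0,0,0]],
  ],
)

```text
time_s: 20.1
ee_pos: [484.6, -263.8, 17.9]
ee_rot: [179.9, -0.1, 0.0]
force: [0.5, -0.2, -0.3]
gripper_width: 70.4
```

>>> drive_tool(
  series=[
    [0,[0,0,0],[0,0,0]],
    [0,[0,0,-20],[0,0,0]],
    [0,[0,0,-50],[0,0,0]],
    [0,[0,10,-80],[0,0,0]],
    [0,[0,20,-100],[0,0,0]],
  ],
)

```text
time_s: 20.6
ee_pos: [484.6, -283.9, 119.5]
ee_rot: [179.9, -0.2, 0.0]
force: [0.9, -0.3, -0.3]
gripper_width: 91.5
```

>>> drive_tool(
  series=[
    [0,[0,0,0],[0,0,0]],
    [0,[0,0,0],[0,0,0]],
    [0,[0,0,0],[0,0,0]],
    [0,[0,0,0],[0,0,0]],
    [0,[0,0,0],[0,0,0]],
  ],
)

```text
time_s: 21.1
ee_pos: [483.3, -282.8, 115.9]
ee_rot: [-179.9, 0.1, 0.0]
force: [0.2, -0.2, -0.3]
gripper_width: 91.2
```

```bash
python3 -c "
from h import *
f=grab('wrist','w12.png',(170,100,340,240),4.5)
print(f['origin'])
print(coaster(f,'yellow',np.array([484,-262])))
go([547,-126,13],0)
"
```

```text
[ 483.07877353 -216.20182164  286.98738037]
(array([ 483.6, -262.4]), np.int64(182), 322)
t 21.15 tcp [ 483.5 -282.9  116.2] yaw [-1.8e+02  1.0e-01  0.0e+00] w 91.2 F [ 0.4 -0.2 -0.2]
 need d [  63.7 -156.8  103.2] 198.0 rv [-0.001  0.001  0.   ]
```

View pics/w12.png

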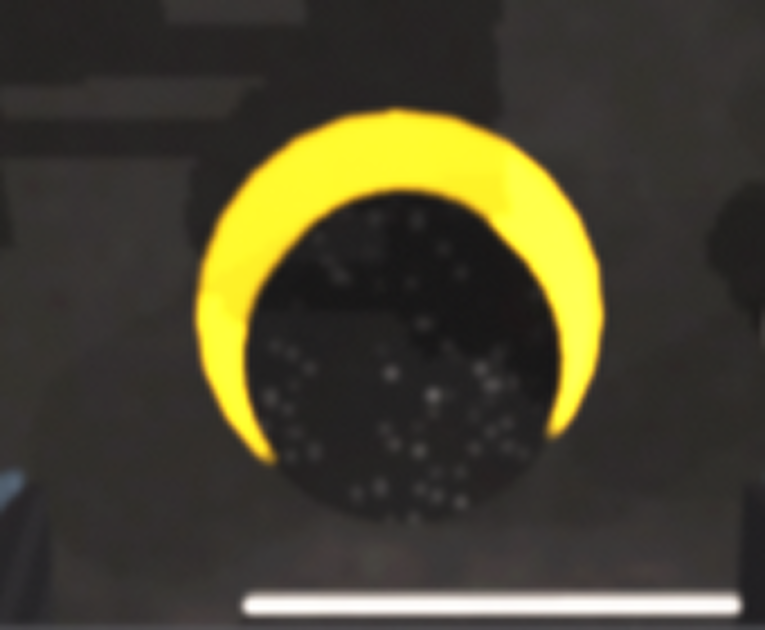

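```bash
python3 -c "
from h import *
f=env.grab_frame('wrist')
print(f['origin'],lid(f,29,56,245,562,525,4.5,(170,100)),coaster(f,'yellow',np.array([484,-262])))
"
```

```text
[ 483.15572919 -216.29160902  287.18168577] [ 484.3 -262.9] (array([ 483.6, -262.4]), np.int64(183), 321)
```

>>> drive_tool(
  series=[
    [0,[8,-20,0],[0,0,-0.14]],
    [0,[25,-60,0],[0,0,-0.28]],
    [0,[42,-102,0],[0,0,-0.42]],
    [0,[56,-136,0],[0,0,-0.56]],
    [0,[64,-157,0],[0,0,-0.7]],
  ],
)

```text
time_s: 21.7
ee_pos: [548.5, -123.8, 116.8]
ee_rot: [-180.0, -0.0, 40.5]
force: [1.9, 0.2, -0.3]
gripper_width: 91.0
```

>>> drive_tool(
  series=[
    [0,[0,0,5],[0,0,-0.14]],
    [0,[0,0,12],[0,0,-0.28]],
    [0,[0,0,18],[0,0,-0.42]],
    [0,[0,0,20],[0,0,-0.56]],
    [0,[0,0,20],[0,0,-0.7]],
  ],
)

```text
time_s: 22.2
ee_pos: [547.4, -126.1, 96.2]
ee_rot: [-179.9, -0.0, 80.6]
force: [-0.4, -0.3, -0.1]
gripper_width: 91.1
```

```bash
python3 -c "
from h import *
f=grab('wrist','w13.png',scale=1.5)
print(f['origin'],coaster(f,'red',np.array([547,-122])))
go([547.3,-126,13],90)
"
```

```text
[ 481.8174244  -114.72988203  267.3044067 ] (array([ 545.8, -123. ]), np.int64(142), 426)
t 22.25 tcp [ 547.6 -126.2   96.4] yaw [-179.9    0.    80.8] w 91.2 F [-0.6  0.5 -0.3]
 need d [ 0.2 -0.2 83.4] 83.0 rv [-0.001  0.    -0.161]
```

View pics/w13.png

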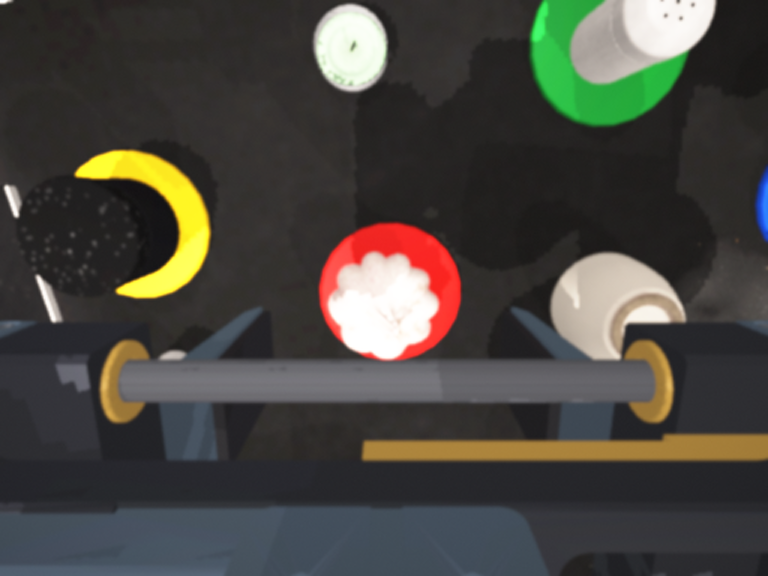

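>>> drive_tool(
  series=[
    [0,[0,0,15],[0,0,-0.1]],
    [0,[0,0,40],[0,0,-0.161]],
    [0,[0,0,65],[0,0,-0.161]],
    [0,[0,0,80],[0,0,-0.161]],
    [0.1,[0,0,84],[0,0,-0.161]],
  ],
)

```text
time_s: 22.75
ee_pos: [546.5, -126.0, 11.1]
ee_rot: [-179.8, -0.0, 89.3]
force: [-1.1, 0.5, -0.2]
gripper_width: 85.5
```

>>> drive_tool(
  series=[
    [0.2,[0,0,0],[0,0,0]],
    [0.25,[0,0,0],[0,0,0]],
    [0.6,[0,0,0],[0,0,0]],
    [0.6,[0,0,0],[0,0,0]],
    [0.6,[0,0,0],[0,0,0]],
  ],
  squeeze=15,
)

```text
time_s: 23.25
ee_pos: [548.5, -126.6, 13.9]
ee_rot: [179.9, 0.0, 89.4]
force: [-0.0, 0.0, 4.4]
gripper_width: 56.8
```

```bash
python3 -c "
from h import *
go([547,-123,13],90)
"
```

```text
t 23.25 tcp [ 548.5 -126.6   13.9] yaw [179.9   0.   89.4] w 56.8 F [-0.   0.   4.4]
 need d [ 3.6 -1.5  0.9] 4.0 rv [ 0.002  0.001 -0.01 ]
```

>>> drive_tool(
  series=[
    [0.6,[0,0,-4],[0,0,0]],
    [0.6,[1.8,0,-5],[0,0,0]],
    [0.6,[3.6,-0.5,-5],[0,0,0]],
    [0.6,[3.6,-0.5,-3],[0,0,0]],
    [0.6,[3.6,-0.5,0],[0,0,0]],
  ],
)

```text
time_s: 23.75
ee_pos: [547.4, -122.6, 13.3]
ee_rot: [180.0, 0.0, 89.4]
force: [-3.8, 0.8, 19.0]
gripper_width: 57.3
```

>>> drive_tool(
  series=[
    [0.6,[0,0,0],[0,0,0]],
    [0.25,[0,0,0],[0,0,0]],
    [0,[0,0,0],[0,0,0]],
    [0,[0,0,-5],[0,0,0]],
    [0,[0,0,-25],[0,0,0]],
  ],
)

```text
time_s: 24.25
ee_pos: [545.6, -122.4, 36.4]
ee_rot: [-179.7, -0.1, 89.4]
force: [-0.7, -0.1, -0.2]
gripper_width: 86.6
```

>>> drive_tool(
  series=[
    [0,[0,0,-25],[0,0,0]],
    [0,[0,0,-50],[0,0,0]],
    [0,[0,0,-65],[0,0,0]],
    [0,[0,0,-72],[0,0,0]],
    [0,[0,0,-72],[0,0,0]],
  ],
)

```text
time_s: 24.75
ee_pos: [547.7, -122.9, 110.7]
ee_rot: [179.9, 0.0, 89.4]
force: [0.4, -0.5, 0.9]
gripper_width: 91.1
```

```bash
python3 -c "
from h import *
f=grab('wrist','w14.png',scale=1.5)
print(f['origin'],coaster(f,'red',np.array([547,-122])))
go([531,114,115],0)
"
```

```text
[ 480.75873674 -121.5881135   281.62857195] (array([ 547.6, -123.1]), np.int64(102), 253)
t 24.8 tcp [ 547.1 -122.8  109.8] yaw [-180.     0.    89.4] w 91.2 F [ 0.2  0.2 -0.7]
 need d [236.6 -18.5  -5.3] 237.0 rv [-0.     0.     1.561]
```

View pics/w14.png

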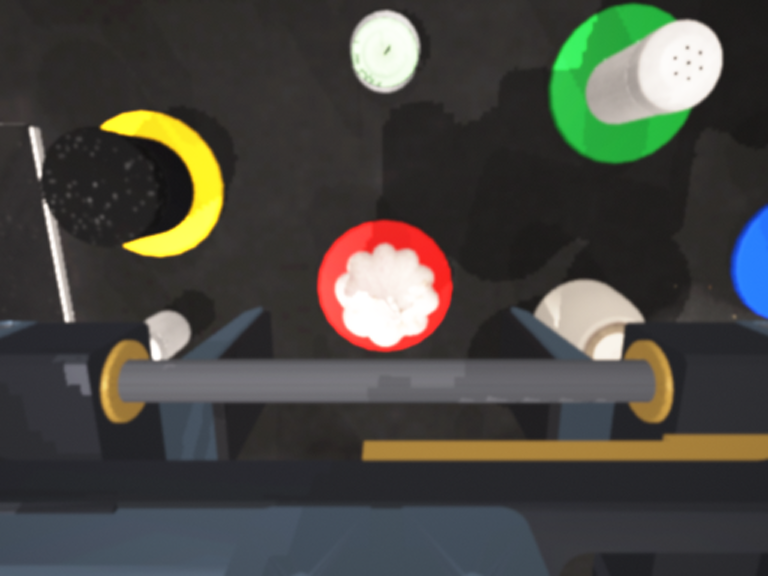

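```bash
python3 -c "
from h import *
f=env.grab_frame('wrist')
print(px2w(f,386.5/1.5-.17,295/1.5-.17,32),coaster(f,'red',np.array([547,-122])))
print(w2px(f,[432,8,68]))
"
```

```text
[ 544.21864258 -122.14048701   32.        ] (array([ 547.7, -123. ]), np.int64(103), 252)
[456.58887224  40.53661187]
```

>>> drive_tool(
  series=[
    [0,[15,-1,0],[0,0,0.14]],
    [0,[45,-4,-1],[0,0,0.28]],
    [0,[80,-7,-2],[0,0,0.42]],
    [0,[115,-10,-3],[0,0,0.56]],
    [0,[150,-12,-5],[0,0,0.7]],
  ],
)

```text
time_s: 25.35
ee_pos: [535.6, 28.5, 113.5]
ee_rot: [-179.9, 0.1, 49.0]
force: [1.0, 0.0, -0.3]
gripper_width: 91.2
```

```bash
python3 -c "
from h import *
go([530,114,115],0)
"
```

```text
t 25.35 tcp [535.6  28.5 113.5] yaw [-1.799e+02  1.000e-01  4.900e+01] w 91.2 F [ 1.   0.  -0.3]
 need d [ 60.8 -60.3  -1.5] 86.0 rv [-0.001  0.003  0.855]
```

>>> drive_tool(
  series=[
    [0,[20,-20,0],[0,0,0.14]],
    [0,[42,-42,0],[0,0,0.28]],
    [0,[56,-56,0],[0,0,0.42]],
    [0,[61,-60,0],[0,0,0.56]],
    [0,[61,-60,0],[0,0,0.7]],
  ],
)

```text
time_s: 25.85
ee_pos: [530.1, 113.9, 113.5]
ee_rot: [-180.0, 0.2, 9.0]
force: [-0.9, -0.4, -0.0]
gripper_width: 91.1
```

>>> drive_tool(
  series=[
    [0,[0,0,0],[0,0,0.1]],
    [0,[0,0,0],[0,0,0.155]],
    [0,[0,0,0],[0,0,0.155]],
    [0,[0,0,0],[0,0,0.155]],
    [0,[0,0,0],[0,0,0.155]],
  ],
)

```text
time_s: 26.35
ee_pos: [530.8, 112.6, 114.4]
ee_rot: [180.0, 0.1, 0.4]
force: [0.1, 0.7, -0.6]
gripper_width: 91.2
```

```bash
python3 -c "
from h import *
f=grab('wrist','w15.png',(170,100,340,240),4.5)
print(f['origin'],coaster(f,'blue',np.array([531,135])))
go([530,137,18],0)
"
```

```text
[529.96474502 179.43172962 285.39556787] (array([530.5, 135.9]), np.int64(198), 254)
t 26.4 tcp [530.9 112.6 114.6] yaw [180.    0.    0.4] w 91.0 F [-1.   0.2 -0.7]
 need d [ -0.6 -24.4  96.6] 100.0 rv [0.    0.001 0.007]
```

View pics/w15.png

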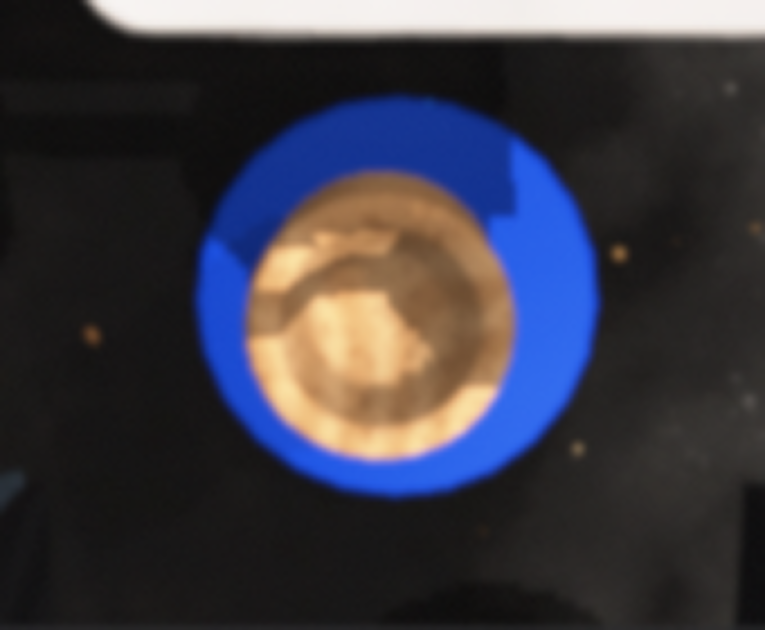

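```bash
python3 -c "
from h import *
f=env.grab_frame('wrist')
print(lid(f,23.5,64,245,515,462,4.5,(170,100)))
"
```

```text
[527.6 141.4]
```

>>> drive_tool(
  series=[
    [0,[-2,-15,8],[0,0,0]],
    [0,[-3.3,-28,25],[0,0,0.007]],
    [0,[-3.3,-29,55],[0,0,0.007]],
    [0,[-3.3,-29,82],[0,0,0.007]],
    [0.2,[-3.3,-29,95.5],[0,0,0.007]],
  ],
)

```text
time_s: 26.95
ee_pos: [525.6, 142.5, 16.7]
ee_rot: [180.0, 0.2, -0.0]
force: [0.1, -0.0, 0.5]
gripper_width: 85.7
```

>>> drive_tool(
  series=[
    [0.35,[0,0,0],[0,0,0]],
    [0.4,[0,0,0],[0,0,0]],
    [0.7,[0,0,0],[0,0,0]],
    [0.7,[0,0,0],[0,0,0]],
    [0.7,[0,0,0],[0,0,0]],
  ],
  squeeze=12,
)

```text
time_s: 27.45
ee_pos: [528.1, 141.8, 20.2]
ee_rot: [-180.0, -0.1, -0.1]
force: [-1.0, 0.3, -0.3]
gripper_width: 45.9
```

```bash
python3 -c "
from h import *
go([411,300,120],0)
"
```

```text
t 27.45 tcp [528.1 141.8  20.2] yaw [-1.8e+02 -1.0e-01 -1.0e-01] w 45.9 F [-1.   0.3 -0.3]
 need d [-117.1 -158.1  -99.9] 221.0 rv [-0.    -0.002 -0.001]
```

>>> drive_tool(
  series=[
    [0.7,[0,0,-10],[0,0,0]],
    [0.7,[0,0,-32],[0,0,0]],
    [0.7,[-2,-3,-55],[0,0,0]],
    [0.7,[-12,-18,-68],[0,0,0]],
    [0.7,[-32,-50,-70],[0,0,0]],
  ],
)

```text
time_s: 27.95
ee_pos: [498.0, 191.5, 92.4]
ee_rot: [-179.9, -0.3, -0.3]
force: [-0.0, 0.3, -0.3]
gripper_width: 45.4
```

>>> drive_tool(
  series=[
    [0.7,[-23,-36,0],[0,0,0]],
    [0.7,[-46,-72,0],[0,0,0]],
    [0.7,[-65,-102,2],[0,0,0]],
    [0.7,[-79,-122,8],[0,0,0]],
    [0.7,[-85,-130,20],[0,0,0]],
  ],
)

```text
time_s: 28.45
ee_pos: [410.4, 324.0, 70.6]
ee_rot: [-179.9, -0.2, 0.1]
force: [0.9, -0.3, -0.7]
gripper_width: 45.5
```

```bash
python3 -c "
from h import *
go([411,321.5,20.5],0)
"
```

```text
t 28.45 tcp [410.4 324.   70.6] yaw [-1.799e+02 -2.000e-01  1.000e-01] w 45.5 F [ 0.9 -0.3 -0.7]
 need d [ 0.5  2.6 50.1] 50.0 rv [-0.002 -0.003  0.001]
```

>>> drive_tool(
  series=[
    [0.7,[0,0,15],[0,0,0]],
    [0.7,[0,0,32],[0,0,0]],
    [0.7,[0,0,43],[0,0,0]],
    [0.7,[0,0,49],[0,0,0]],
    [0.7,[0,0,50],[0,0,0]],
  ],
)

```text
time_s: 28.95
ee_pos: [410.7, 321.2, 19.2]
ee_rot: [179.9, 0.1, -0.1]
force: [-2.3, -0.9, 4.6]
gripper_width: 45.3
```

>>> drive_tool(
  series=[
    [0.7,[0,0,0],[0,0,0]],
    [0.35,[0,0,0],[0,0,0]],
    [0.2,[0,0,0],[0,0,0]],
    [0,[0,0,-10],[0,0,0]],
    [0,[0,0,-40],[0,0,0]],
  ],
)

```text
time_s: 29.45
ee_pos: [409.2, 320.6, 58.3]
ee_rot: [179.8, 0.3, -0.1]
force: [0.4, -0.4, 0.2]
gripper_width: 74.4
```

```bash
python3 -c "
from h import *
go([432,-10,125],0)
"
```

```text
t 29.45 tcp [409.2 320.6  58.3] yaw [ 1.798e+02  3.000e-01 -1.000e-01] w 74.4 F [ 0.4 -0.4  0.2]
 need d [ 22.8 330.8 -65.7] 338.0 rv [ 0.004  0.005 -0.001]
```

>>> drive_tool(
  series=[
    [0,[0,0,-35],[0,0,0]],
    [0,[1,12,-55],[0,0,0]],
    [0,[4,45,-64],[0,0,0]],
    [0,[7,85,-65],[0,0,0]],
    [0,[10,125,-65],[0,0,0]],
  ],
)

```text
time_s: 29.95
ee_pos: [421.1, 196.0, 125.9]
ee_rot: [-180.0, -0.2, 0.0]
force: [0.6, -0.4, -1.0]
gripper_width: 91.2
```

>>> drive_tool(
  series=[
    [0,[2,42,0],[0,0,0]],
    [0,[5,84,0],[0,0,0]],
    [0,[8,126,0],[0,0,0]],
    [0,[10,165,0],[0,0,0]],
    [0,[12,190,0],[0,0,0]],
  ],
)

```text
time_s: 30.45
ee_pos: [432.4, 4.5, 125.4]
ee_rot: [180.0, -0.1, -0.1]
force: [1.0, -0.2, -0.2]
gripper_width: 91.2
```

>>> drive_tool(
  series=[
    [0,[0,12,0],[0,0,0]],
    [0,[0,16,0],[0,0,0]],
    [0,[0,16,0],[0,0,0]],
    [0,[0,16,0],[0,0,0]],
    [0,[0,16,0],[0,0,0]],
  ],
)

```text
time_s: 30.95
ee_pos: [432.4, -8.2, 124.4]
ee_rot: [-180.0, 0.0, 0.0]
force: [0.8, -0.0, 0.4]
gripper_width: 91.3
```

```bash
python3 -c "
from h import *
f=grab('wrist','w16.png',(170,100,340,240),4.5)
print(f['origin'],coaster(f,'green',np.array([432,12])))
go([432,9,20],0)
"
```

```text
[431.83166309  58.49343411 295.43767222] (array([430.7,  14.1]), np.int64(174), 362)
t 31.0 tcp [432.4  -8.3 124.4] yaw [-180.    0.    0.] w 91.2 F [-0.4 -0.1  0.1]
 need d [ -0.4 -17.3 104.4] 106.0 rv [-0.  0.  0.]
```

View pics/w16.png

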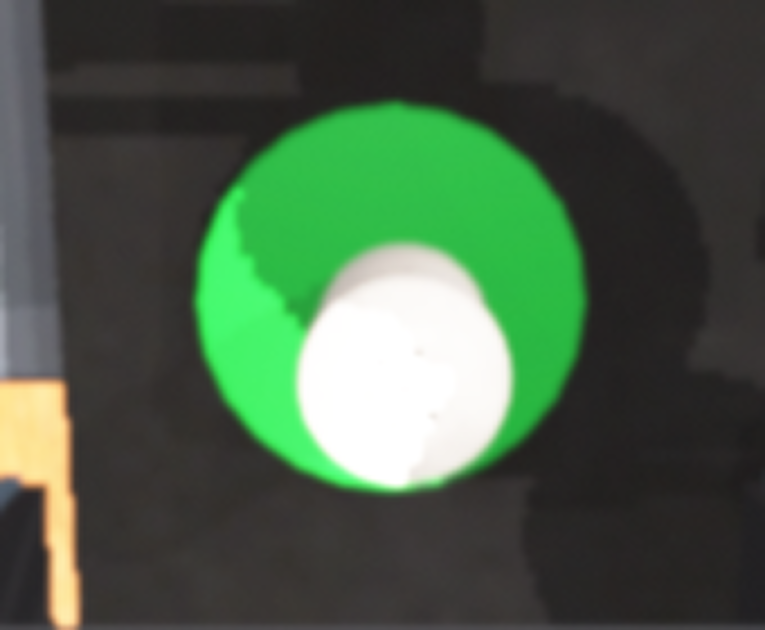

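```bash
python3 -c "
from h import *
f=env.grab_frame('wrist')
for z in (62,68): print(lid(f,18.5,z,298,513,488,4.5,(170,100)))
for z in(64,): print([ (w2px(f,[432,9,z])-[170,100])*4.5])
"
```

```text
[433.7   7.3]
[433.6   9.1]
[array([394.13984253, 378.7857877 ])]
```

>>> drive_tool(
  series=[
    [0,[1,-10,8],[0,0,0]],
    [0,[1.2,-16.3,30],[0,0,0]],
    [0,[1.2,-16.3,60],[0,0,0]],
    [0,[1.2,-16.3,88],[0,0,0]],
    [0.2,[1.2,-16.3,102],[0,0,0]],
  ],
)

```text
time_s: 31.55
ee_pos: [431.9, 8.0, 20.0]
ee_rot: [-180.0, 0.2, -0.0]
force: [-0.5, 0.9, 0.1]
gripper_width: 85.9
```

>>> drive_tool(
  series=[
    [0.4,[0,0,0],[0,0,0]],
    [0.5,[0,0,0],[0,0,0]],
    [0.8,[0,0,0],[0,0,0]],
    [0.8,[0,0,0],[0,0,0]],
    [0.8,[0,0,0],[0,0,0]],
  ],
  squeeze=15,
)

```text
time_s: 32.05
ee_pos: [434.1, 7.1, 23.1]
ee_rot: [180.0, -0.1, -0.1]
force: [0.1, 0.7, -0.5]
gripper_width: 46.0
```

>>> drive_tool(
  series=[
    [0.8,[0,0,0],[0,0,0]],
    [0.8,[0,0,-10],[0,0,0]],
    [0.8,[0,0,-35],[0,0,0]],
    [0.8,[0,0,-65],[0,0,0]],
    [0.8,[5,-5,-90],[0,0,0]],
  ],
)

```text
time_s: 32.55
ee_pos: [438.1, 11.8, 114.3]
ee_rot: [180.0, -0.0, -0.1]
force: [1.3, 0.7, -0.6]
gripper_width: 36.1
```

```bash
python3 -c "
from h import *
go([530.5,115,118],0)
"
```

```text
t 32.55 tcp [438.1  11.8 114.3] yaw [ 1.8e+02 -0.0e+00 -1.0e-01] w 36.1 F [ 1.3  0.7 -0.6]
 need d [  92.2 -103.3   -3.7] 139.0 rv [ 0.    -0.    -0.002]
```

>>> drive_tool(
  series=[
    [0.8,[15,-17,0],[0,0,0]],
    [0.8,[40,-45,0],[0,0,0]],
    [0.8,[65,-73,0],[0,0,0]],
    [0.8,[84,-94,-2],[0,0,0]],
    [0.8,[92,-103,-3],[0,0,0]],
  ],
)

```text
time_s: 33.05
ee_pos: [532.4, 116.7, 116.1]
ee_rot: [-180.0, -0.1, 0.0]
force: [-0.9, -0.1, -0.7]
gripper_width: 36.1
```

>>> drive_tool(
  series=[
    [0.8,[0,0,0],[0,0,0]],
    [0.8,[0,0,0],[0,0,0]],
    [0.8,[0,0,0],[0,0,0]],
    [0.8,[0,0,0],[0,0,0]],
    [0.8,[0,0,0],[0,0,0]],
  ],
)

```text
time_s: 33.55
ee_pos: [530.3, 114.3, 115.6]
ee_rot: [180.0, 0.0, -0.1]
force: [-0.3, -1.1, -1.2]
gripper_width: 36.0
```

```bash
python3 -c "
from h import *
f=grab('wrist','w17.png',scale=1.5)
print(f['origin'],coaster(f,'blue',np.array([531,135])))
f=grab('scene','scene2.png',(200,80,400,270),4)
go([530.5,135,22],0)
"
```

```text
[529.88250245 181.12212253 286.53527316] (array([530.5, 136.2]), np.int64(166), 255)
t 33.65 tcp [530.5 114.6 115.5] yaw [ 1.8e+02  0.0e+00 -1.0e-01] w 35.8 F [ 0.9  0.8 -1.7]
 need d [ -0.  -20.4  93.5] 96.0 rv [ 0.     0.    -0.002]
```

View pics/w17.png

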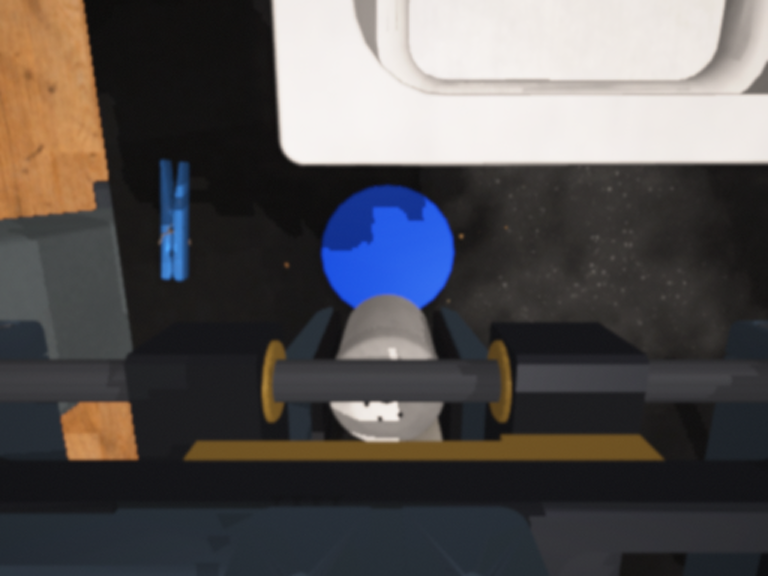

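View pics/scene2.png

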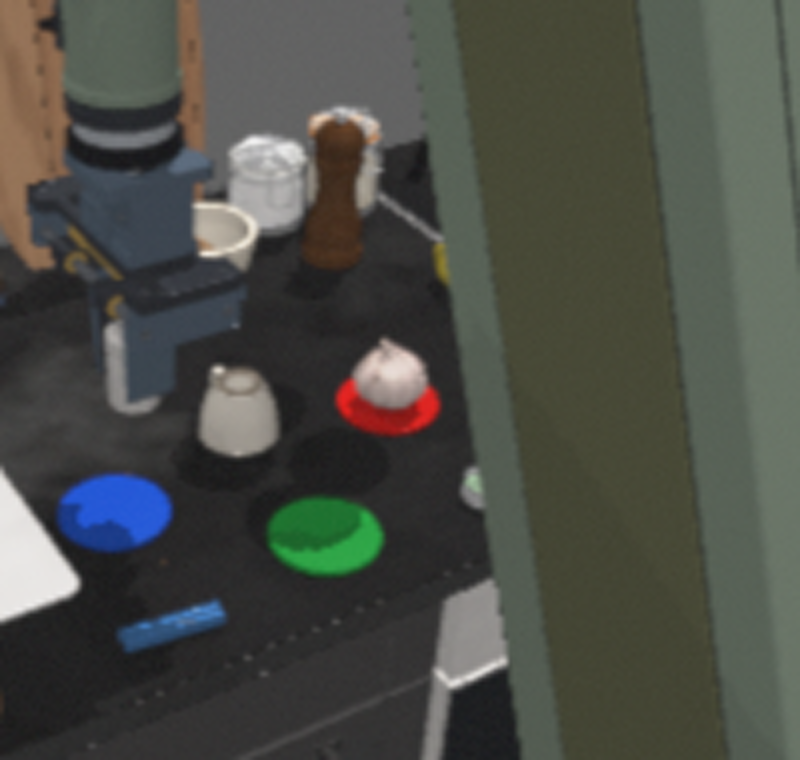

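>>> drive_tool(
  series=[
    [0.8,[0,-12,5],[0,0,0]],
    [0.8,[0,-20.4,25],[0,0,0]],
    [0.8,[0,-20.4,50],[0,0,0]],
    [0.8,[0,-20.4,70],[0,0,0]],
    [0.8,[0,-20.4,82],[0,0,0]],
  ],
)

```text
time_s: 34.15
ee_pos: [529.7, 136.0, 31.5]
ee_rot: [180.0, 0.2, -0.0]
force: [-0.1, -0.6, -0.9]
gripper_width: 35.8
```

>>> drive_tool(
  series=[
    [0.8,[0,0,3],[0,0,0]],
    [0.8,[0,0,6],[0,0,0]],
    [0.8,[0,0,8],[0,0,0]],
    [0.8,[0,0,9.5],[0,0,0]],
    [0.8,[0,0,9.5],[0,0,0]],
  ],
)

```text
time_s: 34.65
ee_pos: [531.1, 135.4, 24.3]
ee_rot: [-180.0, -0.0, -0.1]
force: [-0.7, -0.4, -0.4]
gripper_width: 36.1
```

>>> drive_tool(
  series=[
    [0.8,[0,0,0.7],[0,0,0]],
    [0.8,[0,0,1.4],[0,0,0]],
    [0.8,[0,0,1.8],[0,0,0]],
    [0.8,[0,0,1.8],[0,0,0]],
    [0.8,[0,0,1.8],[0,0,0]],
  ],
)

```text
time_s: 35.15
ee_pos: [531.1, 135.4, 23.0]
ee_rot: [-180.0, -0.1, -0.1]
force: [-0.9, -0.6, 4.6]
gripper_width: 35.5
```

Touching lightly; release and rise.

>>> drive_tool(
  series=[
    [0.5,[0,0,0],[0,0,0]],
    [0.35,[0,0,0],[0,0,0]],
    [0.1,[0,0,0],[0,0,0]],
    [0,[0,0,-15],[0,0,0]],
    [0,[0,0,-40],[0,0,0]],
  ],
)

```text
time_s: 35.65
ee_pos: [529.3, 135.0, 60.9]
ee_rot: [179.9, 0.3, -0.1]
force: [-0.2, 0.4, 0.2]
gripper_width: 72.9
```

>>> drive_tool(
  series=[
    [0,[0,0,-30],[0,0,0]],
    [0,[0,8,-55],[0,0,0]],
    [0,[0,20,-60],[0,0,0]],
    [0,[0,20,-60],[0,0,0]],
    [0,[0,20,-60],[0,0,0]],
  ],
)

```text
time_s: 36.15
ee_pos: [529.8, 114.9, 120.8]
ee_rot: [180.0, 0.1, -0.1]
force: [-0.2, -0.1, -0.9]
gripper_width: 91.0
```

```bash
python3 -c "
from h import *
f=grab('wrist','w18.png',(170,100,340,240),4.5)
print(f['origin'],coaster(f,'blue',np.array([531,135])))
go([411,300,125],0)
"
```

```text
[529.84274083 181.75463363 291.78713676] (array([530.5, 135.9]), np.int64(174), 248)
t 36.2 tcp [529.7 115.2 120.6] yaw [ 1.8e+02  2.0e-01 -1.0e-01] w 91.5 F [-0.6  0.6  0.1]
 need d [-119.  -184.7   -4.1] 220.0 rv [ 0.     0.003 -0.002]
```

View pics/w18.png

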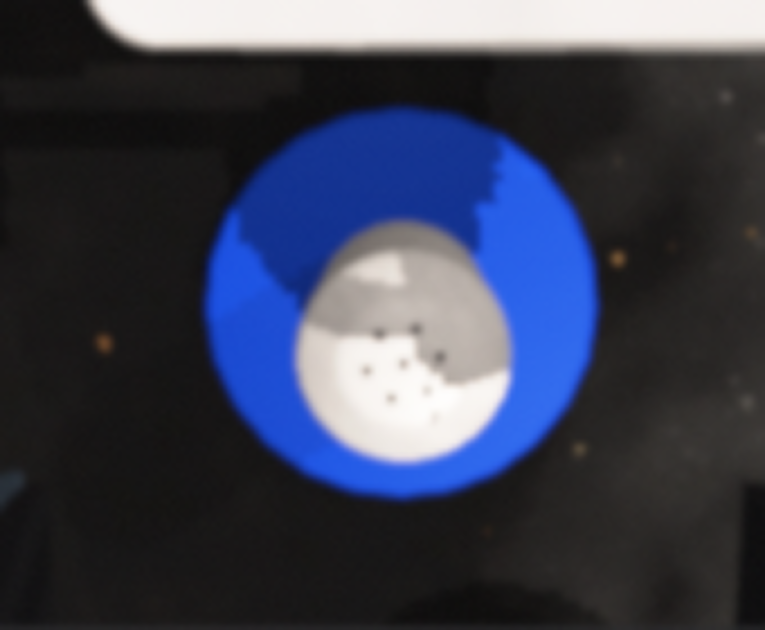

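```bash
python3 -c "
from h import *
f=env.grab_frame('wrist')
for z in (62,66): print(lid(f,18.5,z,295,513,464,4.5,(170,100)))
"
```

```text
[530.6 136.3]
[530.6 137.4]
```

>>> drive_tool(
  series=[
    [0,[-12,-18,0],[0,0,0]],
    [0,[-36,-56,-2],[0,0,0]],
    [0,[-62,-96,-4],[0,0,0]],
    [0,[-88,-136,-4],[0,0,0]],
    [0,[-108,-168,-4],[0,0,0]],
  ],
)

```text
time_s: 36.75
ee_pos: [420.8, 285.1, 125.0]
ee_rot: [180.0, 0.1, -0.0]
force: [1.2, 0.6, 1.0]
gripper_width: 91.1
```

>>> drive_tool(
  series=[
    [0,[-8,-13,0],[0,0,0]],
    [0,[-11,-17,0],[0,0,0]],
    [0,[-11,-17,0],[0,0,0]],
    [0,[-11,-17,0],[0,0,0]],
    [0,[-11,-17,0],[0,0,0]],
  ],
)

```text
time_s: 37.25
ee_pos: [412.7, 299.5, 126.0]
ee_rot: [180.0, -0.0, -0.2]
force: [0.3, -0.1, 0.2]
gripper_width: 91.2
```

```bash
python3 -c "
from h import *
f=grab('wrist','w19.png',(170,100,340,240),4.5)
print(f['origin'],coaster(f,'cork',np.array([411,322])))
go([410,321.5,20],0)
"
```

```text
[412.3323083  366.28605725 296.93475094] (array([410.6, 322.8]), np.int64(238), 303)
t 37.3 tcp [412.6 299.5 126. ] yaw [180.   -0.   -0.2] w 91.1 F [-0.3 -0.2  0.7]
 need d [ -2.7 -22.  106. ] 108.0 rv [ 0.    -0.    -0.003]
```

View pics/w19.png

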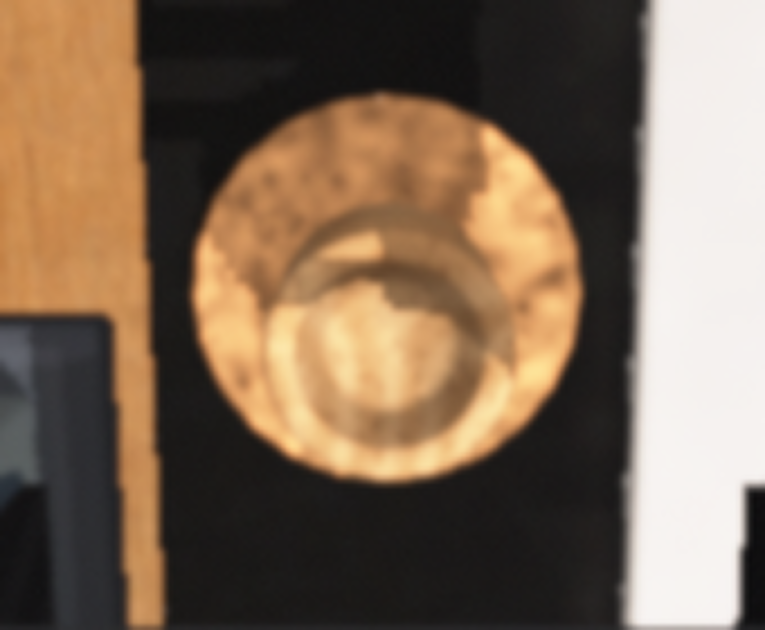

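```bash
python3 -c "
from h import *
f=env.grab_frame('wrist')
print(lid(f,23.5,64,262,518,482,4.5,(170,100)))
"
```

```text
[411.3 321.4]
```

>>> drive_tool(
  series=[
    [0,[-1,-12,8],[0,0,0]],
    [0,[-1.4,-22,30],[0,0,0]],
    [0,[-1.4,-22,62],[0,0,0]],
    [0,[-1.4,-22,92],[0,0,0]],
    [0.2,[-1.4,-22,106],[0,0,0]],
  ],
)

```text
time_s: 37.85
ee_pos: [409.1, 322.0, 17.1]
ee_rot: [179.9, 0.2, -0.1]
force: [-1.0, -0.9, 0.4]
gripper_width: 86.1
```

>>> drive_tool(
  series=[
    [0.35,[0,0,0],[0,0,0]],
    [0.4,[0,0,0],[0,0,0]],
    [0.7,[0,0,0],[0,0,0]],
    [0.7,[0,0,0],[0,0,0]],
    [0.7,[0,0,0],[0,0,0]],
  ],
  squeeze=12,
)

```text
time_s: 38.35
ee_pos: [411.0, 322.9, 20.9]
ee_rot: [-179.9, -0.1, -0.1]
force: [0.3, -0.5, -0.4]
gripper_width: 46.4
```

>>> drive_tool(
  series=[
    [0.7,[0,0,0],[0,0,0]],
    [0.7,[0,0,-12],[0,0,0]],
    [0.7,[0,0,-38],[0,0,0]],
    [0.7,[0,10,-68],[0,0,0]],
    [0.7,[2,40,-85],[0,0,0]],
  ],
)

```text
time_s: 38.85
ee_pos: [413.9, 284.4, 108.1]
ee_rot: [-179.8, -0.2, 0.1]
force: [0.1, -0.4, -0.3]
gripper_width: 45.7
```

```bash
python3 -c "
from h import *
go([431.3,-5,115],0)
"
```

```text
t 38.85 tcp [413.9 284.4 108.1] yaw [-1.798e+02 -2.000e-01  1.000e-01] w 45.7 F [ 0.1 -0.4 -0.3]
 need d [ 17.  289.4  -7.8] 290.0 rv [-0.003 -0.004  0.001]
```

>>> drive_tool(
  series=[
    [0.7,[2,38,0],[0,0,0]],
    [0.7,[4,76,0],[0,0,0]],
    [0.7,[7,114,0],[0,0,0]],
    [0.7,[9,150,0],[0,0,0]],
    [0.7,[11,186,0],[0,0,0]],
  ],
)

```text
time_s: 39.35
ee_pos: [423.2, 95.1, 106.0]
ee_rot: [-180.0, -0.1, -0.0]
force: [0.6, 0.2, -0.4]
gripper_width: 45.1
```

>>> drive_tool(
  series=[
    [0.7,[2,34,0],[0,0,0]],
    [0.7,[4,64,0],[0,0,0]],
    [0.7,[5,88,0],[0,0,0]],
    [0.7,[6,100,0],[0,0,0]],
    [0.7,[6,103,0],[0,0,0]],
  ],
)

```text
time_s: 39.85
ee_pos: [429.5, -7.3, 105.6]
ee_rot: [-180.0, -0.0, -0.2]
force: [-1.0, -0.1, -1.4]
gripper_width: 45.0
```

>>> drive_tool(
  series=[
    [0.7,[0,0,0],[0,0,0]],
    [0.7,[0,0,0],[0,0,0]],
    [0.7,[0,0,0],[0,0,0]],
    [0.7,[0,0,0],[0,0,0]],
    [0.7,[0,0,0],[0,0,0]],
  ],
)

```text
time_s: 40.35
ee_pos: [429.2, -6.0, 105.1]
ee_rot: [180.0, 0.0, -0.0]
force: [-0.4, 0.5, 0.2]
gripper_width: 45.3
```

```bash
python3 -c "
from h import *
f=grab('wrist','w20.png',scale=1.5)
print(f['origin'],coaster(f,'green',np.array([432,12])))
go([431.3,13.2,21],0)
"
```

```text
[428.684652    60.71895173 276.08597257] (array([430.8,  14.2]), np.int64(176), 262)
t 40.4 tcp [429.2  -6.2 105.1] yaw [180.   0.  -0.] w 45.5 F [-0.6  0.2 -0.1]
 need d [  2.1 -19.4  84.1] 86.0 rv [ 0.  0. -0.]
```

View pics/w20.png

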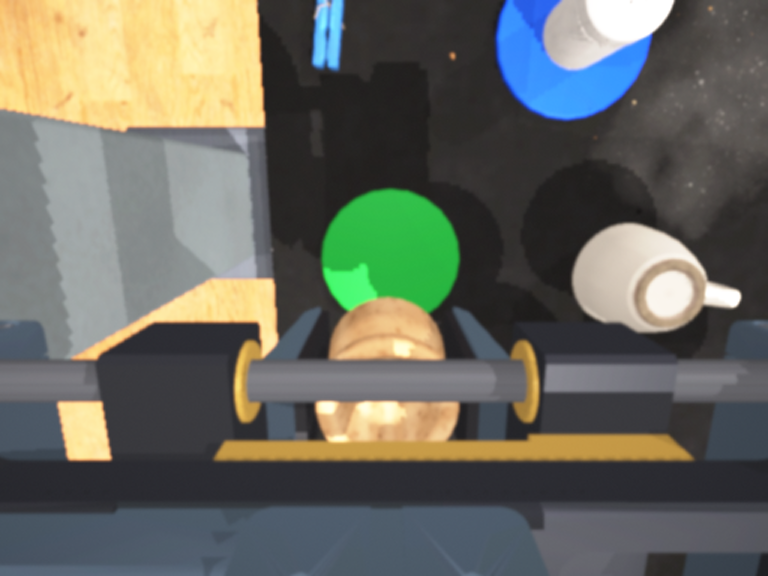

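>>> drive_tool(
  series=[
    [0.7,[1,-12,5],[0,0,0]],
    [0.7,[2,-19.7,25],[0,0,0]],
    [0.7,[2,-19.7,50],[0,0,0]],
    [0.7,[2,-19.7,68],[0,0,0]],
    [0.7,[2,-19.7,78],[0,0,0]],
  ],
)

```text
time_s: 40.9
ee_pos: [430.2, 13.9, 25.6]
ee_rot: [-180.0, 0.2, -0.0]
force: [-0.7, 0.6, 0.4]
gripper_width: 45.5
```

>>> drive_tool(
  series=[
    [0.7,[0,0,2],[0,0,0]],
    [0.7,[0,0,4],[0,0,0]],
    [0.7,[0,0,5.5],[0,0,0]],
    [0.7,[0,0,6.5],[0,0,0]],
    [0.7,[0,0,6.5],[0,0,0]],
  ],
)

```text
time_s: 41.4
ee_pos: [431.5, 13.2, 21.0]
ee_rot: [180.0, -0.1, -0.1]
force: [-0.5, 0.1, 0.3]
gripper_width: 45.6
```

>>> drive_tool(
  series=[
    [0.7,[0,0,0.6],[0,0,0]],
    [0.7,[0,0,1.2],[0,0,0]],
    [0.7,[0,0,1.2],[0,0,0]],
    [0.7,[0,0,1.2],[0,0,0]],
    [0.7,[0,0,1.2],[0,0,0]],
  ],
)

```text
time_s: 41.9
ee_pos: [431.5, 13.1, 20.7]
ee_rot: [180.0, -0.1, -0.1]
force: [-2.1, -1.4, 11.4]
gripper_width: 45.5
```

Contact; release and rise.

>>> drive_tool(
  series=[
    [0.4,[0,0,0],[0,0,0]],
    [0.3,[0,0,0],[0,0,0]],
    [0.1,[0,0,0],[0,0,0]],
    [0,[0,0,-12],[0,0,0]],
    [0,[0,0,-40],[0,0,0]],
  ],
)

```text
time_s: 42.4
ee_pos: [429.3, 13.2, 58.2]
ee_rot: [180.0, 0.3, -0.1]
force: [0.7, 0.0, 0.4]
gripper_width: 82.4
```

>>> drive_tool(
  series=[
    [0,[0,0,-30],[0,0,0]],
    [0,[0,8,-55],[0,0,0]],
    [0,[0,20,-60],[0,0,0]],
    [0,[0,20,-60],[0,0,0]],
    [0,[0,20,-60],[0,0,0]],
  ],
)

```text
time_s: 42.9
ee_pos: [430.3, -7.0, 118.3]
ee_rot: [-180.0, 0.1, -0.1]
force: [0.3, -0.4, 1.2]
gripper_width: 91.1
```

```bash
python3 -c "
from h import *
f=grab('wrist','w21.png',(170,100,340,240),4.5)
print(f['origin'],coaster(f,'green',np.array([432,12])))
go([400,250,200],0)
"
```

```text
[430.27713217  59.70438219 289.26447735] (array([430.8,  14.1]), np.int64(170), 346)
t 42.95 tcp [430.1  -6.8 118.1] yaw [-1.8e+02  2.0e-01 -1.0e-01] w 91.3 F [0.6 1.1 1. ]
 need d [ -30.8 -256.8  -81.8] 271.0 rv [-0.     0.003 -0.002]
```

View pics/w21.png

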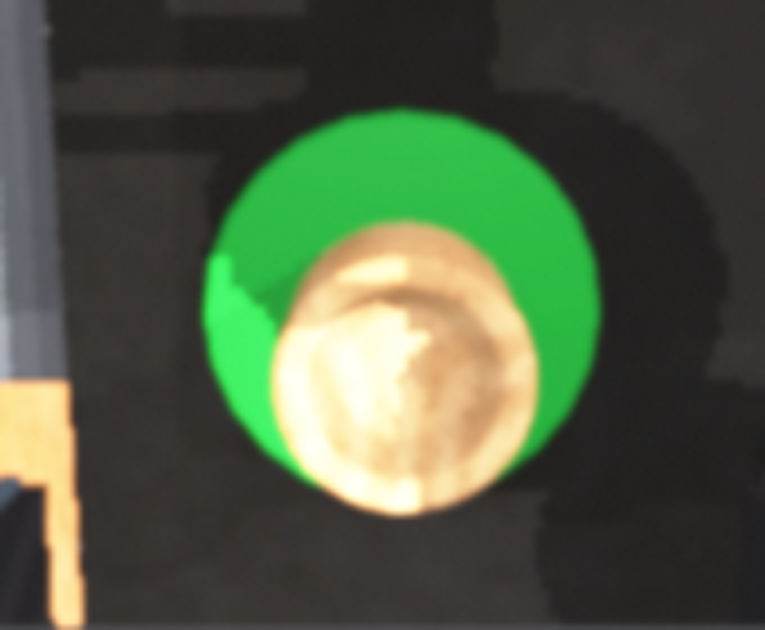

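Now move clear for a check by the top camera, and also of the mug.

>>> drive_tool(
  series=[
    [0,[-3,-20,-10],[0,0,0]],
    [0,[-9,-60,-25],[0,0,0]],
    [0,[-15,-100,-45],[0,0,0]],
    [0,[-21,-140,-60],[0,0,0]],
    [0,[-27,-180,-75],[0,0,0]],
  ],
)

```text
time_s: 43.45
ee_pos: [403.3, 174.7, 193.8]
ee_rot: [180.0, 0.1, -0.1]
force: [1.3, 0.2, -0.1]
gripper_width: 91.2
```

>>> drive_tool(
  series=[
    [0,[-3,-35,-5],[0,0,0]],
    [0,[-5,-65,-5],[0,0,0]],
    [0,[-8,-85,-5],[0,0,0]],
    [0,[-8,-92,-5],[0,0,0]],
    [0,[-8,-92,-5],[0,0,0]],
  ],
)

```text
time_s: 43.95
ee_pos: [396.0, 265.5, 198.2]
ee_rot: [179.9, 0.1, 0.0]
force: [-0.4, -0.7, 0.8]
gripper_width: 91.4
```

```bash
python3 -c "
from h import *
f=grab('top','top3.png',(195,130,425,260),3.4)
for c,p in dict(red=(547,-122),yellow=(484,-262),green=(432,12),blue=(531,135)).items():
  try: print(c,coaster(f,c,np.array(p)), 'ideal top px', [((w2px(f,[*(coaster(f,c,np.array(p))[0]),z])-[195,130])*3.4+1.2).round(0) for z in (32,56,64)])
  except Exception as e: print(c,e)
f=grab('scene','scene3.png',(200,80,400,270),4)
go([0,0,0])
"
```

```text
red (array([ 548.1, -125.4]), np.int64(91), 91) ideal top px [array([439., 155.]), array([444., 147.]), array([446., 144.])]
yellow (array([ 484.5, -264. ]), np.int64(70), 120) ideal top px [array([640., 227.]), array([650., 220.]), array([654., 218.])]
green (array([431.9,  11.5]), np.int64(94), 95) ideal top px [array([265., 328.]), array([266., 323.]), array([266., 321.])]
blue (array([531.2, 133.7]), np.int64(93), 93) ideal top px [array([ 85., 204.]), array([ 82., 196.]), array([ 81., 194.])]
t 44.05 tcp [396.2 264.4 198.7] yaw [ 1.799e+02  1.000e-01 -1.000e-01] w 91.3 F [-0.1  0.1 -1. ]
 need d [-395.6  264.5  199.6] 516.0 rv [ 0.002  0.001 -0.001]
```

View pics/top3.png

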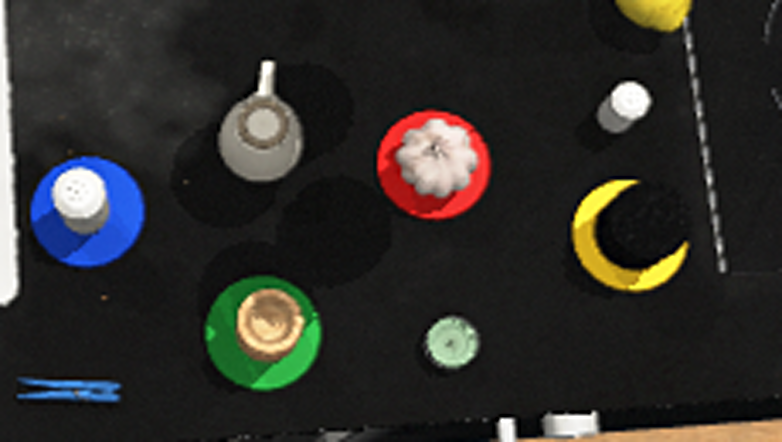

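View pics/scene3.png

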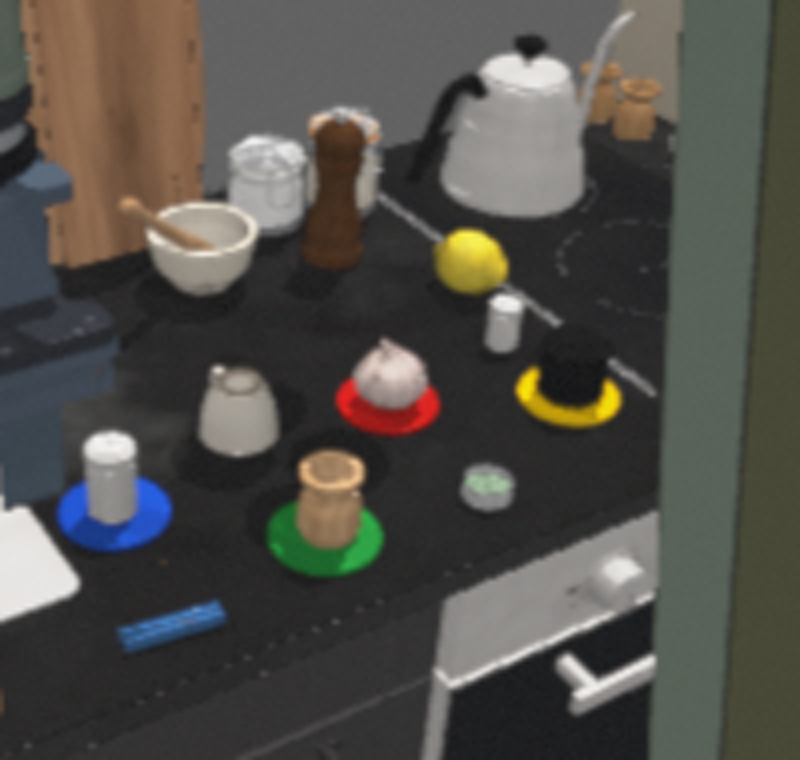

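```bash
python3 -c "
from h import *
f=dict(K=env.grab_frame('wrist')['K'],origin=np.array([430.277,59.704,289.264]),orientation=R.from_euler('xyz',[166.48,-0.12,-0.05],degrees=True).as_matrix())
print(lid(f,23.5,64,271,540,517,4.5,(170,100)))
f=grab('top','top4.png',(245,205,300,250),12)
c=(431.9,11.5)
import math
im=cv2.resize(f['image'][205:250,245:300],None,fx=12,fy=12,interpolation=cv2.INTER_CUBIC)[:,:,::-1].copy()
for cc,r,z in ((c,42,6),(c,23.5,64)):
  P=np.array([w2px(f,[cc[0]+r*math.cos(t),cc[1]+r*math.sin(t),z]) for t in np.linspace(0,6.283,90)])
  P=((P-[245,205]+.5)*12-.5).astype(np.int32); cv2.polylines(im,[P],True,(255,0,255),1)
cv2.imwrite('pics/top5.png',im)
"
```

```text
[432.5  11.5]
```

View pics/top5.png

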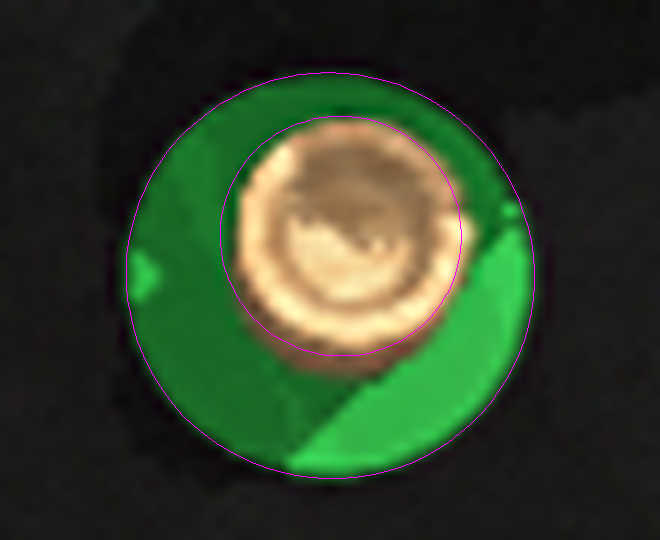

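```bash
python3 -c "
from h import *
print(env.job_done()); print(env.state()['time_s'])"
```

```text
the job is handed in; nothing more can be done
None
the job is handed in; nothing more can be done
```

All four things are standing upright on their own coasters, and I handed the job in at about 44 s. I used the cork coaster first for the black jar and then for the egg cup, and it is empty again. In the last pictures the mug is where it was at the start and the arm is well clear of everything.

Offsets from the coaster centres in the last checks:

| Thing | Coaster | Offset |
|---|---|---|
| Shaker | blue | about 1 mm |
| Black jar | yellow | about 1 mm |
| Garlic | red | about 1 mm by the top camera, about 3 mm by one slanted wrist view |
| Egg cup | green | about 2.7 mm towards -y, by both the top and wrist cameras |

- **Garlic:** it first stood about 4 mm off centre, so I gripped it again and moved it.
- **Egg cup:** I left it as it was, since 2.7 mm on an 84 mm coaster still counts as the middle.
- **Cameras:** coaster positions from the top and wrist cameras differed by up to about 3 mm. The scene camera was up to about 8 mm off, so I did not rely on it for positions.
- **Forces:** the largest force reading returned was about 19 N, as the garlic was set down the second time.

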